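Hold the lock box open with its key

ROBOT

A 6-joint arm with a two-finger parallel gripper is mounted at the origin on a cart in front of the work surface, level with it; the furniture and walls round the work are solid. World frame = base frame: x ahead of the robot, y to its left, z up, the work surface at z = 0. Lengths are in m, angles in rad, forces in N, time in s.
With the tool pointing down it reaches from about 0.275 to 0.75 m from the base axis. Payload 10.2 kg.
Tool frame: the origin (TCP) lies between the finger pads; the fingertips stand ahead of it and the grasp point (between the pads) lies 3 mm ahead of it (robot.tcp_to_tips is the z of the fingertips in the tool frame, in m); z points along the fingers, y is the direction in which the jaws open and shut (so a half turn about z gives the same grasp; the last joint's range is limited). The gripper opens to 88 mm and grips with 3 to 60 N. Pads are 18 mm wide; open, the fingers measure 123 mm over their backs; the gripper's body (75 mm by 187 mm) begins 45 mm behind the grasp point.
Start: joints at [0.988, 0.313, 1.498, -0, 1.331, -0.223], TCP at [0.185, 0.491, 0.261] pointing down, gripper open.
Joint ranges: [-2.94, 2.94], [-0.97, 2.17], [0.19, 2.56], [-1.23, 4.37], [0.02, 3.11], [-2.88, 2.88]. Speed limits (rad/s): [2.39, 2.39, 3.01, 3.14, 3.14, 3.14].

INTERFACE

Orientations are given as a unit quaternion [w, x, y, z].
In Python, from cell import robot gives the robot as it stands.
- The arm moves only by the tool move_arm, never from a script. Its argument "commands" is a list of rows, each a list of 7 numbers: the opening, from -1 (shut) to 1 (fully open), then the shift along the world's x, y, z each as a share of 0.02 m, from -1 to 1, then the turn, a rotation vector about the world's x, y, z each as a share of 180 degrees, from -1 to 1. A call has 1 to 12 rows; each row shifts and turns the commanded pose from where the row before left it; what a row does not reach is not made up. A row lasts 1/12 s, in which the tool goes at most 41.7 mm and 7.16 degrees, less where a joint would pass 70% of its speed; a pose out of reach is approached as far as the arm can. A call with a number of a shift or a turn outside -1 to 1 is refused whole. A call with a gripper value outside its range is refused whole. The fingers move at their own pace and stop on an object; the grip force is fixed at half the most. Time passes only in rows, so rows that do not move let the fingers close. It gives the time, the measured TCP pose, the force and the opening at its end, in the units of the state.
- robot.observe(): the state, without advancing time (a new reading comes with each control period).
- robot.camera(name): name is "side" or "top"; returns a dict with "frame" (384x512x3 uint8, blue, green, red), "range_z" (384x512 float32, m along the optical axis (not along the pixel's ray), 0 where there is no reading), "fovy" (degrees; the focal length in pixels is half the picture's height over the tangent of half this angle, whatever the lens; pixels are square), "cx", "cy" (the principal point, pixels), "camera_from_world" (4x4, takes a point from world to camera coordinates). Camera axes: x right, y down, z forward; pixel columns grow to the right and rows downward; lengths in m; the calibration is good to about 2 mm. A picture is of the moment at which its call begins.
- robot.close_job(): hands the job in, once; it reports no verdict.
The state is a dict: "clock": time; "joints": joint angles; "qd": joint speeds; "joint_efforts": joint torques, N m; "eef_pos": TCP position; "tool_rot": TCP orientation; "contact_force": force on the tool from outside, world axes, zero at the start; "moment": the same for the moment, N m; "gripper_width": opening from 0.0 (shut) to 1.0 (fully open).
Only numpy, scipy, OpenCV 4.12 (cv2) and the standard library are available. Lean on these libraries where they do the work, as an engineer would, in place of code of your own. Each camera call takes 0.05 s, during which the arm holds its last target.

TASK

Take the red-headed key from its wooden keeper: slide it out level through the open end, since the lips over its collar stop it from being lifted. Push it fully home into the keyway on top of the white lock box, where near the bottom it sticks on a catch until you rock it some 40 degrees clockwise and press on; once it is fully home, and not before, turn it on clockwise to the stop, a quarter turn in all. The lock springs back, so finish still gripping the key in the turned position, for me to lift the lid; leave the salt shaker, the tin and the pepper mill where they stand.

Things in the scene. Friction and masses are not known exactly. Their poses are not given: they have to be found in the camera images.
- key_bow (a point): Centre of the red head of the upright key; grasp it here. z up along the key, x along its width, y through its thickness. Head 32 mm (x) by 10 mm (y), 36 mm tall; this point is 74 mm above the key's tip. Below it a round neck, 10 mm thick and 18 mm long, then the collar, then the blade. The key is the same after a half turn about z.
- key_shoulder (a point): Underside of the key's collar (24 mm diameter, 4 mm thick), on the key's axis, 40 mm below the head's centre. Below it the steel blade, 34 mm long, 20 mm (key's x) by 6 mm (y), with a rounded nose.
- key: The whole key, 92 mm tall, about 50 g, standing tip down; origin at the tip of its blade, on its axis; axes as for its head.
- keeper: Fixed wooden key keeper, 53 mm high, 60 mm long (x), foot 60 mm wide, 39 mm wide above. Origin: centre of underside, z up. A channel along x is open at its -x end (x = -30 mm, roughly to the robot), closed at +x. The blade hangs in a 9 mm slot. The key stands at x = +5 to +15 mm, its x axis along the channel, and is free once its axis is beyond x = -42 mm.
- keeper_lips (a point): Middle of the gap (16 mm wide, along the keeper's x) between the keeper's two dark steel lips, at their top, 53 mm above the worktop. The lips are 4 mm thick and cover the key's collar, which rests on rails 42 mm high with 3 mm of play in height. Axes as the keeper's.
- lock_box: White lock box, fixed, 130 mm along x, 180 mm along y, lid 70 mm high, the lock in the middle of the lid. Origin: centre of its underside, z up.
- lock_face (a point): Centre of the lock's level face, 74 mm above the worktop; axes are the box's and do not turn. At rest the 22.5 x 8 mm keyway lies along this x axis, so the key enters with its x along it (either way round), the whole 34 mm, until its collar lies on the face.
- sticky_catch (a point): Point on the lock's axis at the depth of the hidden sticky catch, 26 mm below the lock's face. There the blade's tip is stopped, 8 mm short of home; with the key turned 0.65 to 0.8 rad clockwise from its entry angle it passes and goes home, and can then be turned on freely. On the way, 7 to 17 mm deep, two light spring pins resist with some 2 to 5 N.
- lock_plug (a joint): Turn of the brass lock cylinder in rad: 0 at rest, grows clockwise seen from above, stop at 1.571 (a quarter turn). Only the key turns it. A spring drives it back (to the sticky catch at least) with 0.02 N m at rest, 0.1 N m at the stop. The blade has about 0.1 rad of play in the keyway, so the key may turn that much farther than the cylinder.
- salt_shaker: Salt shaker with grey cap, 44 mm diameter, 90 mm high, loose bystander. Origin at the centre of its underside.
- small_tin: Small food tin, 57 mm diameter, 72 mm high, loose bystander. Origin at the centre of its underside.
- pepper_mill: Dark wooden pepper mill, 58 mm diameter, 170 mm high, loose bystander. Origin at the centre of its underside.

How it is judged:
By the outcome, as a careful person would: the job done as asked, in the order asked, and still so for the second after the job is handed in, while the arm keeps its last pose, push and grip.
It also fails if it takes over 54 s, if anything falls off the work surface, if the arm or the gripper's body presses on something with over 40 N, if the wrist force passes 120 N, or if a joint passes its speed limit or range.

## Working session

There is one attempt and no reset: what is moved stays moved. The work goes in short steps, Python scripts to look and compute and a tool call to move; the robot and the scene stay as the last step left them, time stands still between calls to the robot, and variables do not carry over. Pictures are saved under pics/ and viewed, and the job is handed in when it is done.

Besides the shell and the picture viewer there is one more tool, called after "Emit:" in YAML: its name, and indented under it one key for each argument. move_arm: Moves the arm, as the interface text tells. Its arguments: {"type":"object","properties":{"commands":{"type":"array"}},"required":["commands"]}

```bash
ls; mkdir -p pics; cat > h.py <<'E'
import numpy as np, cv2, pickle
from cell import robot
def snap(n):
    c=robot.camera(n); pickle.dump(c,open(f'{n}.pkl','wb')); return c
def load(n): return pickle.load(open(f'{n}.pkl','rb'))
def w(c,u,v,z=None):
    f=192/np.tan(np.radians(c['fovy'])/2)
    M=np.linalg.inv(c['camera_from_world']); d=np.array([(u-c['cx'])/f,(v-c['cy'])/f,1])
    o=M[:3,3]; r=M[:3,:3]@d
    if z is None:
        return o+r*c['range_z'][int(round(v)),int(round(u))]
    return o+r*(z-o[2])/r[2]
def px(c,p):
    f=192/np.tan(np.radians(c['fovy'])/2)
    q=c['camera_from_world']@np.append(p,1); return np.array([c['cx']+f*q[0]/q[2],c['cy']+f*q[1]/q[2]])
E
python3 - <<'E'
from h import *
print(robot.observe(), robot.tcp_to_tips)
for n in ('side','top'):
    c=snap(n); cv2.imwrite(f'pics/{n}0.png',c['frame']); print(n,c['fovy'],c['cx'],c['cy'],np.linalg.inv(c['camera_from_world']).round(3))
E
```

```text
pics
{'clock': 0.0, 'joints': array([ 9.87607453e-01,  3.13478420e-01,  1.49841827e+00,  1.95277270e-05,
        1.33099900e+00, -2.23383138e-01]), 'qd': array([ 2.95426264e-04,  2.24296640e-04, -1.01216152e-03, -1.34334386e-04,
       -5.47235401e-06,  1.62784382e-04]), 'joint_efforts': array([-2.20436588e-03, -4.02208328e+01, -2.52269554e+01,  6.92937733e-02,
        3.51707765e-02, -1.27817407e-04]), 'eef_pos': array([0.18472866, 0.49120199, 0.26015359]), 'tool_rot': array([-2.64405637e-04,  1.78936259e-01,  9.83860453e-01, -5.95528997e-04]), 'contact_force': array([-1.29558369,  0.78976992,  0.33399529]), 'moment': array([ 0.0250071 ,  0.01532351, -0.03598152]), 'gripper_width': 0.9988613003968858} 0.022
side 46.94566023273137 256.13285949223024 187.46116321416554 [[ 0.917 -0.205  0.343  0.128]
 [-0.399 -0.435  0.807 -0.832]
 [-0.016 -0.877 -0.481  0.623]
 [ 0.     0.     0.     1.   ]]
top 52.74756631083288 258.0865562518184 186.18527309423476 [[-0.019 -0.997  0.072  0.41 ]
 [-1.     0.018 -0.01   0.104]
 [ 0.008 -0.072 -0.997  1.163]
 [ 0.     0.     0.     1.   ]]
```

View pics/side0.png

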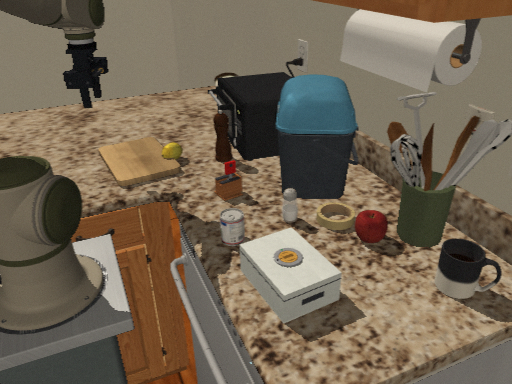

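View pics/top0.png

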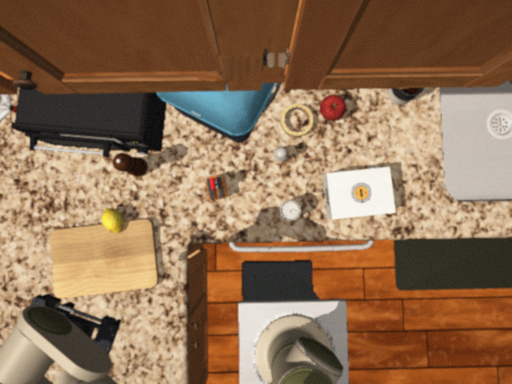

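```bash
python3 - <<'E'
from h import *
t=load('top')['frame']; s=load('side')['frame']
def crop(im,u0,v0,u1,v1,k,n): cv2.imwrite(n,cv2.resize(im[v0:v1,u0:u1],None,fx=k,fy=k,interpolation=cv2.INTER_CUBIC))
crop(t,190,160,250,210,12,'pics/tk.png'); crop(t,315,155,405,225,8,'pics/tl.png')
crop(s,205,150,255,205,10,'pics/sk.png'); crop(s,230,220,350,320,6,'pics/sl.png')
E
```

```text
(no output)
```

View pics/tk.png

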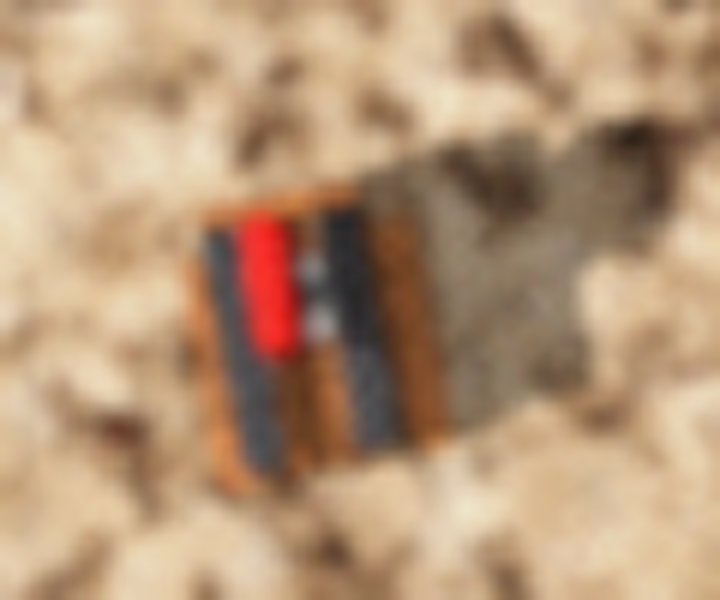

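View pics/tl.png

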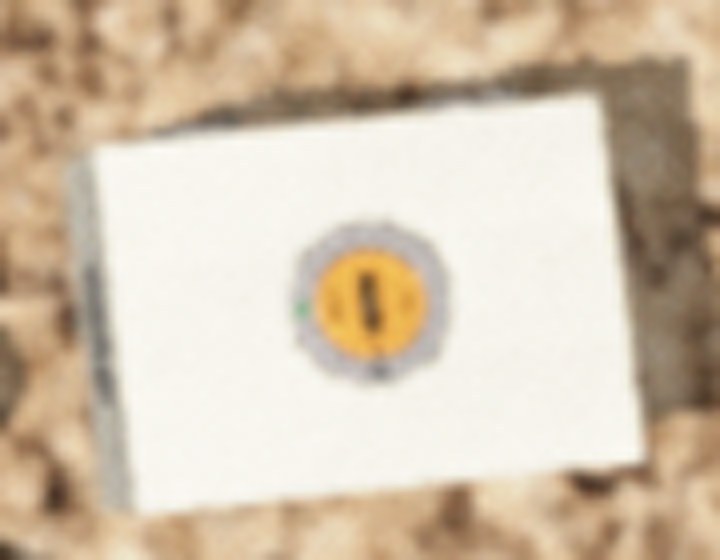

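View pics/sk.png

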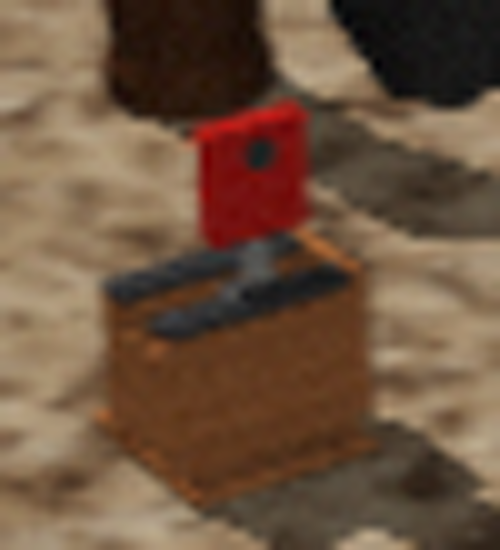

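View pics/sl.png

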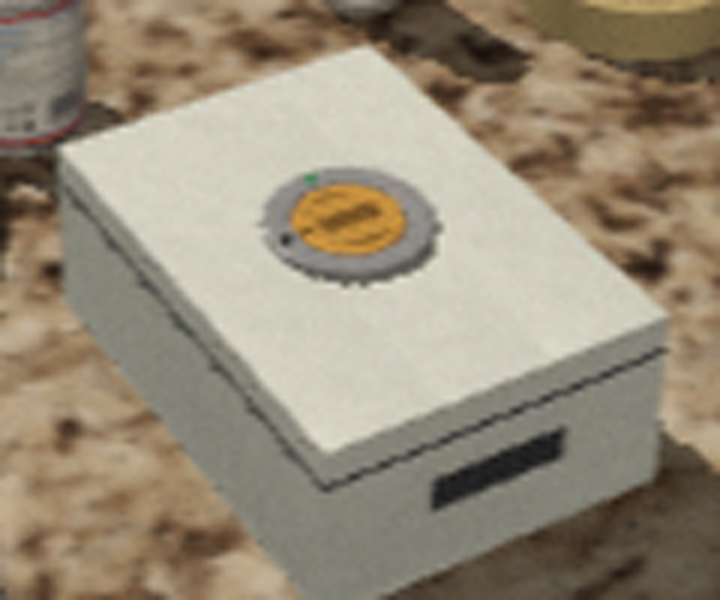

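```bash
python3 - <<'E'
from h import *
t=load('top'); s=load('side')
T=lambda x,y,u0,v0,k,z,c=t: w(c,u0+(x+.5)/k-.5,v0+(y+.5)/k-.5,z)
print('lid'); P=[T(x,y,315,155,8,.07) for x,y in [(93,148),(600,95),(645,463),(133,513)]]
for p in P: print(p.round(4))
P=np.array(P)[:,:2]; print('ctr',P.mean(0)); 
ey=(P[0]+P[3]-P[1]-P[2])/2; ex=(P[0]+P[1]-P[2]-P[3])/2; print(np.linalg.norm(ex),np.linalg.norm(ey),np.arctan2(ex[1],ex[0]),np.arctan2(-ey[0],ey[1]))
print('lock top',T(374,302,315,155,8,.074),'side',T(350,220,230,220,6,.074,s))
P=np.array([T(x,y,230,220,6,.07,s) for x,y in [(62,150),(365,48),(668,318),(325,450)]])
print('side lid',P.round(4)); P=P[:,:2];print(P.mean(0)); ex=(P[1]-P[0]+P[2]-P[3])/2;ey=(P[0]+P[1]-P[2]-P[3])/2;print(np.linalg.norm(ex),np.linalg.norm(ey),np.arctan2(ex[1],ex[0]),np.arctan2(-ey[0],ey[1]))
print('keeper lips top-cam (LL,LR,...)')
for q in [(205,232),(238,470+0),(285,465),(250,474),(325,210),(362,210),(405,442),(366,450)]: print(q,T(*q,190,160,12,.053).round(4))
print('side lips')
for q in [(107,288),(150,325),(178,337),(350,275),(320,265),(275,238),(295,235),(130,302)]: print(q,T(*q,205,150,10,.053,s).round(4))
print('head top z=.1, top cam')
for q in [(240,215),(285,215),(300,350),(258,355)]: print(q,T(*q,190,160,12,.1).round(4))
print('head side cam top corners z=.1')
for q in [(197,132),(297,100),(207,140),(306,110)]: print(q,T(*q,205,150,10,.1,s).round(4))
print('bottom corners z=.064');
for q in [(212,247),(308,213)]: print(q,T(*q,205,150,10,.064,s).round(4))
# depth pts
for q in [(255,170),(250,220)]:
  print('depth',T(*q,205,150,10,None,s))
E
```

```text
lid
[ 0.5226 -0.1011  0.07  ]
[ 0.5383 -0.2825  0.07  ]
[ 0.4073 -0.2928  0.07  ]
[ 0.3932 -0.1111  0.07  ]
ctr [ 0.46536729 -0.19688579]
0.13061494537349236 0.18215583093229332 0.0778227925652978 0.08223358408065447
lock top [ 0.46580962 -0.19793966  0.074     ] side [ 0.46276842 -0.2011495   0.074     ]
side lid [[ 0.3916 -0.1188  0.07  ]
 [ 0.5175 -0.1068  0.07  ]
 [ 0.5342 -0.2842  0.07  ]
 [ 0.4073 -0.2931  0.07  ]]
[ 0.46264957 -0.20069518]
0.12676064211659613 0.1765982385808933 0.08254322113933704 0.09183052242132032
keeper lips top-cam (LL,LR,...)
(205, 232) [0.5137 0.2406 0.053 ]
(238, 470) [0.4565 0.2332 0.053 ]
(285, 465) [0.4575 0.222  0.053 ]
(250, 474) [0.4555 0.2304 0.053 ]
(325, 210) [0.5185 0.2118 0.053 ]
(362, 210) [0.5183 0.2029 0.053 ]
(405, 442) [0.4625 0.1933 0.053 ]
(366, 450) [0.4607 0.2026 0.053 ]
side lips
(107, 288) [0.4524 0.2221 0.053 ]
(150, 325) [0.4559 0.1961 0.053 ]
(178, 337) [0.4606 0.1862 0.053 ]
(350, 275) [0.5168 0.2003 0.053 ]
(320, 265) [0.5114 0.2097 0.053 ]
(275, 238) [0.5059 0.2309 0.053 ]
(295, 235) [0.5118 0.2302 0.053 ]
(130, 302) [0.4554 0.2114 0.053 ]
head top z=.1, top cam
(240, 215) [0.5131 0.2267 0.1   ]
(285, 215) [0.5129 0.2164 0.1   ]
(300, 350) [0.4818 0.2133 0.1   ]
(258, 355) [0.4808 0.2229 0.1   ]
head side cam top corners z=.1
(197, 132) [0.4782 0.2127 0.1   ]
(297, 100) [0.5105 0.2202 0.1   ]
(207, 140) [0.479  0.2067 0.1   ]
(306, 110) [0.5105 0.213  0.1   ]
bottom corners z=.064
(212, 247) [0.4807 0.2127 0.064 ]
(308, 213) [0.5126 0.221  0.064 ]
depth [0.49562226 0.21581856 0.0833686 ]
depth [0.49276275 0.21397114 0.06924928]
```

```bash
cat > fit.py <<'E'
from h import *
from scipy.optimize import minimize
def box(hx,hy,z0,z1):
    return np.array([[a*hx,b*hy,z] for a in(-1,1) for b in(-1,1) for z in(z0,z1)])
def R(a): return np.array([[np.cos(a),-np.sin(a),0],[np.sin(a),np.cos(a),0],[0,0,1]])
def rend(c,pts,u0,v0,W,H,k):
    q=np.array([px(c,p) for p in pts]); q=(q-[u0,v0]+.5)*k-.5
    m=np.zeros((H*k,W*k),np.uint8); cv2.fillConvexPoly(m,np.round(cv2.convexHull(q.astype(np.float32))*16).astype(np.int32),255,cv2.LINE_AA,4)
    m=cv2.resize(m,(W,H),interpolation=cv2.INTER_AREA)/255.
    return cv2.GaussianBlur(m,(0,0),0.6)
def fit(c,mask,u0,v0,W,H,shape,p0,k=12,extra=None):
    obs=cv2.GaussianBlur(mask.astype(np.float32),(0,0),.6)
    def cost(p):
        P=shape@R(p[2]).T+[p[0],p[1],0]
        return ((rend(c,P,u0,v0,W,H,k)-obs)**2).sum()
    best=None
    for a in (-.15,0,.15):
        x0=np.array(p0)+[0,0,a]
        S=np.vstack([x0,x0+[.004,0,0],x0+[0,.004,0],x0+[0,0,.15]])
        r=minimize(cost,x0,method='Nelder-Mead',options=dict(initial_simplex=S,xatol=1e-4,fatol=1e-3))
        if best is None or r.fun<best.fun: best=r
    return best.x,best.fun,obs.sum()
def red(c,u0,v0,W,H):
    f=c['frame'][v0:v0+H,u0:u0+W].astype(float); b,g,r=f[...,0],f[...,1],f[...,2]
    return np.clip((r-np.maximum(g,b)-60)/ (100),0,1)*(g<0.42*r)
def dark(c,u0,v0,W,H,):
    pass
E
python3 - <<'E'
from fit import *
t=load('top'); s=load('side')
np.set_printoptions(linewidth=200)
print('top',fit(t,red(t,200,170,30,35),200,170,30,35,box(.016,.005,.064,.1),[.496,.218,.18]))
print('side',fit(s,red(s,215,150,35,35),215,150,35,35,box(.016,.005,.064,.1),[.496,.218,.18]))
def white(c,u0,v0,W,H):
    f=c['frame'][v0:v0+H,u0:u0+W].astype(float); mn=f.min(2); return np.clip((mn-150)/60,0,1),f
m,f=white(t,315,155,90,70)
cv2.imwrite('pics/m.png',cv2.resize(m*255,None,fx=6,fy=6))
E
```

```text
top (array([0.49828981, 0.22189134, 0.1367731 ]), np.float64(5.043046174246404), np.float32(42.83))
side (array([0.48953187, 0.22269922, 1.23647535]), np.float64(28.535735445621093), np.float32(52.839996))[ WARN:0@1.056] global loadsave.cpp:1063 imwrite_ Unsupported depth image for selected encoder is fallbacked to CV_8U.
```

```bash
python3 - <<'E'
from fit import *
t=load('top'); s=load('side')
np.set_printoptions(linewidth=220)
f=s['frame'][157:178,222:240].astype(int); print((f[...,2])); print((np.maximum(f[...,0],f[...,1])))
f=t['frame'][175:192,207:219].astype(int); print((f[...,2])); print((np.maximum(f[...,0],f[...,1])))
E
```

```text
[[ 46  47  51  46  43  42  37  41  33  34  56 129 177 181 180 179 178 175]
 [ 46  51  48  42  49  42  35  37  31  35  62  85 125 169 173 170 170 157]
 [ 46  45  45  47  44  43  37  38  38  61  91  91  89  85 118 156 145 134]
 [ 42  45  40  44  44  43  42  50  71 100 126 147 137  77  68  62  61  81]
 [ 46  41  47  51  54  69 104 148 175 196 189 170 148 133  79  80  77 103]
 [ 84  81 103 138 158 190 189 177 145 131 124 113 115 108  85  89  81  81]
 [140  81 131 178 160 131 124 121 105  98 115 116 120 107  85  80  79  75]
 [156 165 163 117 124 116 117  94  46  39  83 119 121 104  76  64  61  65]
 [151 160 149 119 123 116 113  79  32  32  75 115 118 103  65  64  60  66]
 [157 162 149 118 122 118 117  95  36  55  95 115 120 104  65  61  68  82]
 [165 165 147 122 122 118 117 116 117 117 117 117 116 107  82  82  90  88]
 [161 156 142 124 124 119 118 120 114 119 118 118 118 128 128  97  98  93]
 [171 169 162 136 123 119 120 119 117 118 113 115 115 125 137 155 136  89]
 [168 169 155 127 121 119 116 118 117 116 116 111 117 109  99 110 124 116]
 [158 169 156 123 120 118 112 117 116 120 116 115 
[... 3087 characters left out ...]
 81  65  59  55  63  84  81  51  43]
 [ 96  76  81  60  49  35  31  45  74  76  54  44]
 [ 99  75  69  56  51  42  38  43  75  77  57  45]
 [100  80  70  60  52  39  35  53  95 101  60  52]
 [ 95  83  77  67  49  48  41  66 107 114  70  46]
 [ 91  79  78  67  53  47  37  45  81  91  64  49]
 [ 93  77  81  67  53  46  38  30  54  72  67  51]
 [101  85  81  70  54  46  37  29  62 100  89  63]
 [114  86  79  65  55  51  35  38  85 129 124  69]
 [113  90  79  70  57  51  40  40  91 132 132  75]
 [109  95  82  74  59  48  38  35  68 101 103  78]
 [108  95  83  78  68  57  36  37  50  80  93  91]
 [108  95  84  78  73  72  58  49  57  83 102  96]
 [117 108  88  81  79  71  63  60  60  74  97  96]]
```

```bash
cat >> fit.py <<'E'
def red2(c,u0,v0,W,H,lo=.35,hi=.8):
    f=c['frame'][v0:v0+H,u0:u0+W].astype(float); b,g,r=f[...,0],f[...,1],f[...,2]
    m=np.clip(((r-np.maximum(g,b))/(r+1)-lo)/(hi-lo),0,1)*(r>60)
    n,l,st,_=cv2.connectedComponentsWithStats((m>.4).astype(np.uint8))
    k=1+np.argmax(st[1:,4]); keep=cv2.dilate((l==k).astype(np.uint8),np.ones((3,3)))
    m=m*keep
    return np.maximum(m,cv2.morphologyEx((m>.5).astype(np.uint8),cv2.MORPH_CLOSE,np.ones((5,5)))*(cv2.erode((keep),np.ones((3,3)))>0)*1.)
def both(z0=.064,z1=.1,p0=(.496,.218,.18),rt=(200,170,30,35),rs=(215,150,35,35)):
    t=load('top'); s=load('side')
    for lo,hi in ((.35,.8),(.4,.75)):
        print('top',fit(t,red2(t,*rt,lo,hi),*rt,box(.016,.005,z0,z1),p0))
        print('side',fit(s,red2(s,*rs,lo,hi),*rs,box(.016,.005,z0,z1),p0))
E
python3 - <<'E'
from fit import *
both(); both(.0655,.1015)
E
```

```text
top (array([0.49772188, 0.22149957, 0.07514641]), np.float64(0.803698561186099), np.float32(58.107838))
side (array([0.49552087, 0.21645819, 0.29993171]), np.float64(2.4162654914090513), np.float32(142.18015))
top (array([0.49760627, 0.22146497, 0.07836696]), np.float64(1.0001070573789357), np.float32(56.611626))
side (array([0.49564777, 0.21679916, 0.31433916]), np.float64(2.5351580429266916), np.float32(141.5906))
top (array([0.49753709, 0.22129432, 0.07831421]), np.float64(0.8211738302043492), np.float32(58.107838))
side (array([0.49452907, 0.21363967, 0.32276508]), np.float64(2.5951926784430452), np.float32(142.18015))
top (array([0.4974766 , 0.22130602, 0.07512031]), np.float64(1.0210991183352405), np.float32(56.611626))
side (array([0.49457965, 0.2137703 , 0.32050439]), np.float64(2.7073458068058445), np.float32(141.5906))
```

```bash
python3 - <<'E'
from fit import *
t=load('top')
for n,u,v in [('mill',125,160),('mill2',135,166),('bin',240,132),('bin2',205,110),('bin3',265,90),('tin',291,209),('salt',280,154),('tape',296,110),('toaster',150,140),('cab',220,80),('cab2',340,85),('cab edge',340,90),('handle',300,246),('lemon',113,220)]:
    print(n,w(t,u,v).round(3))
# wireframe overlays
s=load('side')
def edges(hx,hy,z0,z1):
    b=box(hx,hy,z0,z1); return [(b[i],b[j]) for i in range(8) for j in range(i) if (b[i]!=b[j]).sum()==1]
def ov(c,u0,v0,W,H,k,cx,cy,a,name,kx,ky):
    im=cv2.resize(c['frame'][v0:v0+H,u0:u0+W],None,fx=k,fy=k,interpolation=cv2.INTER_CUBIC)
    def dr(es,x,y,a,col):
        for p,q in es:
            P=[(px(c,R(a)@e+[x,y,0])-[u0,v0]+.5)*k-.5 for e in (p,q)]
            cv2.line(im,*[tuple(int(round(v)) for v in e) for e in P],col,1,cv2.LINE_AA)
    dr(edges(.03,.0195,.0,.053),cx,cy,a,(255,255,0)); dr(edges(.03,.008,.053,.053),cx,cy,a,(0,255,0)); 
    d=R(a)@[.01,0,0]
    dr(edges(.016,.005,.064,.1),kx,ky,a,(255,0,255))
    cv2.imwrite(name,im)
for a in (.15,.23):
    ov(t,195,165,45,45,12,.4885,.217,a,f'pics/wt{int(a*100)}.png',.4977,.2205)
    ov(s,205,150,50,55,10,.4865,.2115,a,f'pics/ws{int(a*100)}.png',.4955,.216)
im=np.vstack([np.hstack([cv2.resize(cv2.imread(f'pics/wt{a}.png'),(400,400)) for a in (15,23)]),])
cv2.imwrite('pics/wt.png',im)
im=np.hstack([cv2.resize(cv2.imread(f'pics/ws{a}.png'),(400,440)) for a in (15,23)])
cv2.imwrite('pics/ws.png',im)
E
```

```text
mill [0.557 0.44  0.157]
mill2 [0.55  0.434 0.091]
bin [0.613 0.137 0.22 ]
bin2 [0.657 0.217 0.264]
bin3 [0.707 0.074 0.251]
tin [0.423 0.001 0.069]
salt [0.577 0.03  0.089]
tape [ 0.725 -0.028  0.003]
toaster [0.611 0.378 0.147]
cab [0.61  0.152 0.599]
cab2 [ 0.61  -0.034  0.567]
cab edge [ 0.786 -0.165 -0.002]
handle [ 0.3   -0.047 -0.159]
lemon [0.401 0.507 0.055]
```

View pics/wt.png

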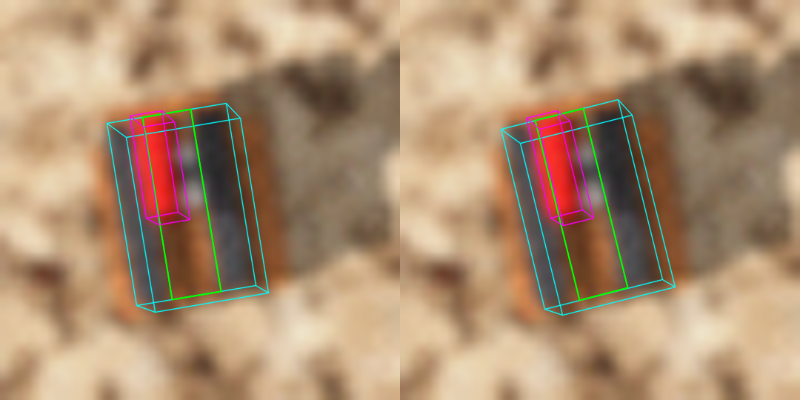

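View pics/ws.png

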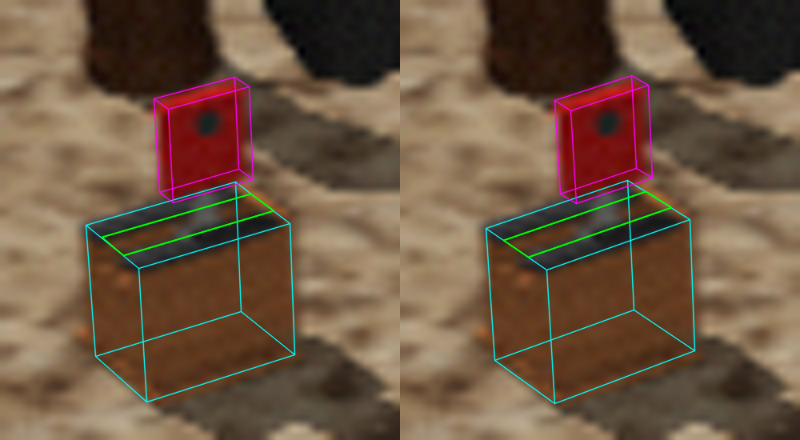

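Emit:
move_arm:
  commands:
    - [1,0.973,-0.852,0,0,0,0.01075]
    - [1,0.973,-0.852,0,0,0,0.01075]
    - [1,0.973,-0.852,0,0,0,0.01075]
    - [1,0.973,-0.852,0,0,0,0.01075]
    - [1,0.973,-0.852,0,0,0,0.01075]
    - [1,0.973,-0.852,0,0,0,0.01075]
    - [1,0.973,-0.852,0,0,0,0.01075]
    - [1,0.973,-0.852,0,0,0,0.01075]
    - [1,0.973,-0.852,0,0,0,0.01075]
    - [1,0.973,-0.852,0,0,0,0.01075]
    - [1,0.973,-0.852,0,0,0,0.01075]
    - [1,0.973,-0.852,0,0,0,0.01075]

```text
clock: 1.1
eef_pos: [0.4191, 0.2859, 0.2605]
tool_rot: [-0.0, -0.024, 1.0, -0.0]
contact_force: [0.3, 0.9, -0.4]
gripper_width: 0.999
```

Emit:
move_arm:
  commands:
    - [1,0.973,-0.852,0,0,0,0.01075]
    - [1,0.973,-0.852,0,0,0,0.01075]
    - [1,0.973,-0.852,0,0,0,0.01075]
    - [1,0.973,-0.852,0,0,0,0.01075]
    - [1,0,0,-1,0,0,0]
    - [1,0,0,-1,0,0,0]
    - [1,0,0,-1,0,0,0]
    - [1,0,0,-1,0,0,0]
    - [1,0,0,-1,0,0,0]
    - [1,0,0,0,0,0,0]
    - [1,0,0,0,0,0,0]
    - [1,0,0,0,0,0,0]

```text
clock: 2.1
eef_pos: [0.4967, 0.2189, 0.1618]
tool_rot: [0.001, -0.09, 0.996, 0.0]
contact_force: [-0.6, -0.1, 0.3]
gripper_width: 0.998
```

```bash
cat >> h.py <<'E'
def st():
    o=robot.observe(); q=o['tool_rot']; 
    from scipy.spatial.transform import Rotation as Ro
    M=Ro.from_quat([q[1],q[2],q[3],q[0]]).as_matrix()
    print('t',round(o['clock'],2),'p',o['eef_pos'].round(4),'yawy',round(float(np.arctan2(M[1,1],M[0,1])),4),'z',M[:,2].round(3),'F',o['contact_force'].round(2),'M',o['moment'].round(3),'g',round(o['gripper_width'],3),'j6',o['joints'][5].round(2))
    return o,M
E
python3 - <<'E'
from h import *
st()
for n in('top','side'):
    snap(n)
t=load('top');s=load('side')
def crop(im,u0,v0,u1,v1,k): return cv2.resize(im[v0:v1,u0:u1],None,fx=k,fy=k,interpolation=cv2.INTER_CUBIC)
cv2.imwrite('pics/a1.png',crop(t['frame'],160,130,270,240,5));cv2.imwrite('pics/a2.png',crop(s['frame'],170,80,290,210,5))
E
```

```text
t 2.1 p [0.4967 0.2189 0.1618] yawy 1.7514 z [ 0.001  0.    -1.   ] F [-0.62 -0.07  0.33] M [ 0.021  0.011 -0.02 ] g 0.998 j6 -1.55
```

View pics/a1.png

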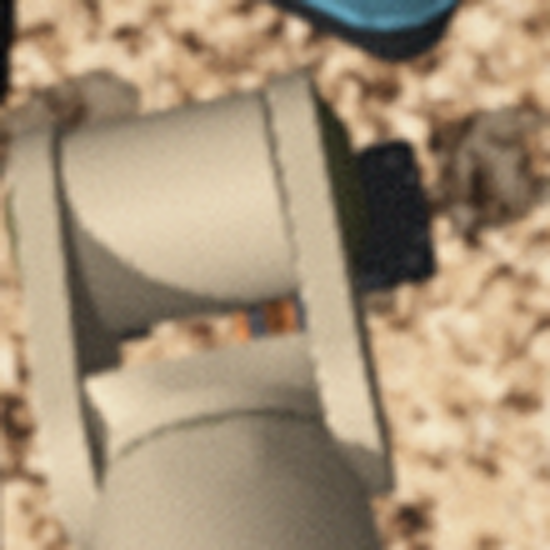

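View pics/a2.png

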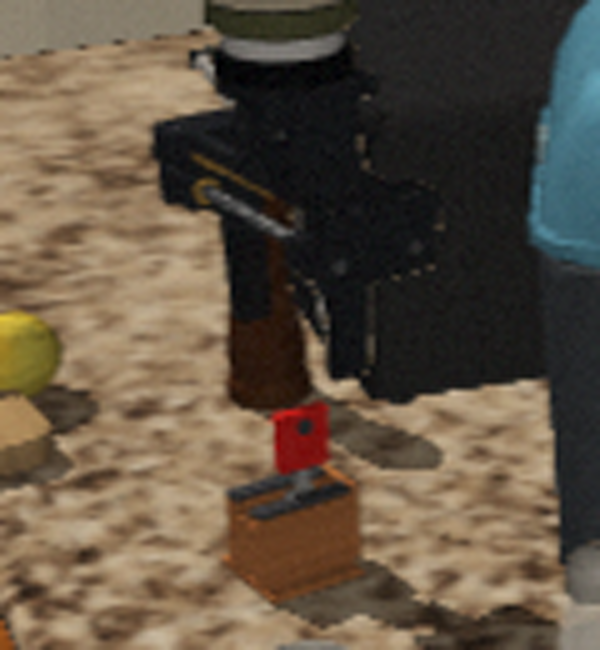

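```bash
python3 - <<'E'
from h import *
s=load('side')
cv2.imwrite('pics/a3.png',cv2.resize(s['frame'][115:165,205:255],None,fx=12,fy=12,interpolation=cv2.INTER_CUBIC))
# predicted finger tip pts: pads width 18mm along tool x (angle .18), z tip .1398, jaw inner ±.044, back ±.0615
a=.1806; ex=np.array([np.cos(a),np.sin(a),0]); ey=np.array([-np.sin(a),np.cos(a),0]); c=np.array([.4967,.2189,.1398])
for sy in (-.0615,-.044,.044,.0615):
  for sx in(-.009,.009):
    q=(px(s,c+ex*sx+ey*sy)-[205,115]+.5)*12-.5; print(sy,sx,q.round(0))
E
```

```text
-0.0615 -0.009 [404. 496.]
-0.0615 0.009 [473. 476.]
-0.044 -0.009 [362. 469.]
-0.044 0.009 [431. 449.]
0.044 -0.009 [165. 342.]
0.044 0.009 [231. 325.]
0.0615 -0.009 [128. 319.]
0.0615 0.009 [194. 301.]
```

View pics/a3.png

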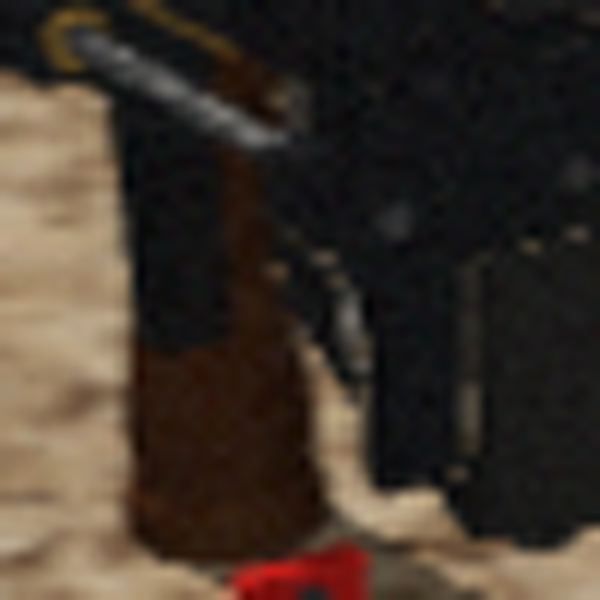

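Emit:
move_arm:
  commands:
    - [1,-0.04,-0.1,-0.8,0,0,0.001]
    - [1,0,0,-0.8,0,0,0.001]
    - [1,0,0,-0.8,0,0,0]
    - [1,0,0,-0.8,0,0,0]
    - [1,0,0,-0.6,0,0,0]
    - [1,0,0,0,0,0,0]
    - [1,0,0,0,0,0,0]

```text
clock: 2.78
eef_pos: [0.4957, 0.2168, 0.0854]
tool_rot: [0.0, -0.093, 0.996, 0.0]
contact_force: [0.3, 0.4, 0.3]
gripper_width: 0.999
```

```bash
python3 - <<'E'
from h import *
st()
snap('side');s=load('side')
cv2.imwrite('pics/a4.png',cv2.resize(s['frame'][130:200,195:265],None,fx=9,fy=9,interpolation=cv2.INTER_CUBIC))
E
```

```text
t 2.78 p [0.4957 0.2168 0.0854] yawy 1.7577 z [ 0.001  0.    -1.   ] F [0.28 0.43 0.34] M [ 0.046 -0.001 -0.005] g 0.999 j6 -1.56
```

View pics/a4.png

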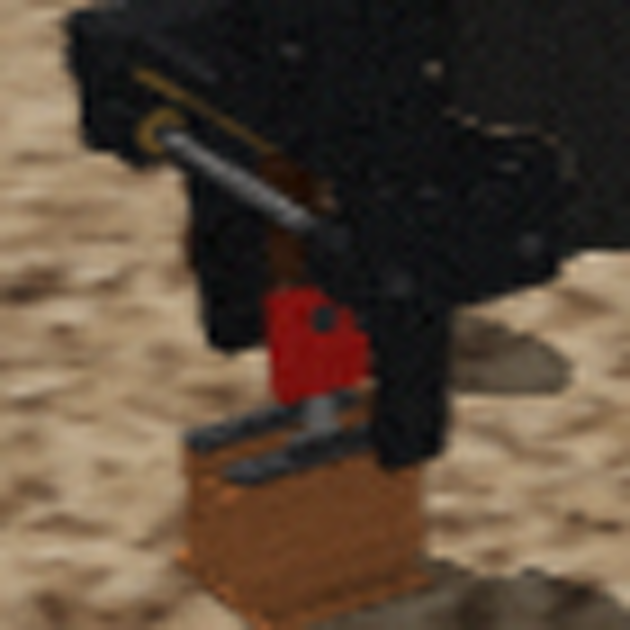

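Emit:
move_arm:
  commands:
    - [-0.66,0,0,0,0,0,0]
    - [-0.66,0,0,0,0,0,0]
    - [-0.66,0,0,0,0,0,0]
    - [-0.66,0,0,0,0,0,0]
    - [-0.66,0,0,0,0,0,0]
    - [-0.66,0,0,0,0,0,0]

```text
clock: 3.33
eef_pos: [0.4955, 0.2168, 0.0848]
tool_rot: [0.0, -0.093, 0.996, 0.0]
contact_force: [-0.5, -0.6, 0.1]
gripper_width: 0.569
```

```bash
python3 - <<'E'
from h import *
st()
snap('side');s=load('side')
cv2.imwrite('pics/a5.png',cv2.resize(s['frame'][140:190,205:255],None,fx=12,fy=12,interpolation=cv2.INTER_CUBIC))
E
```

```text
t 3.33 p [0.4955 0.2168 0.0848] yawy 1.7577 z [ 0.  0. -1.] F [-0.48 -0.56  0.08] M [ 0.07  -0.067  0.034] g 0.569 j6 -1.56
```

View pics/a5.png

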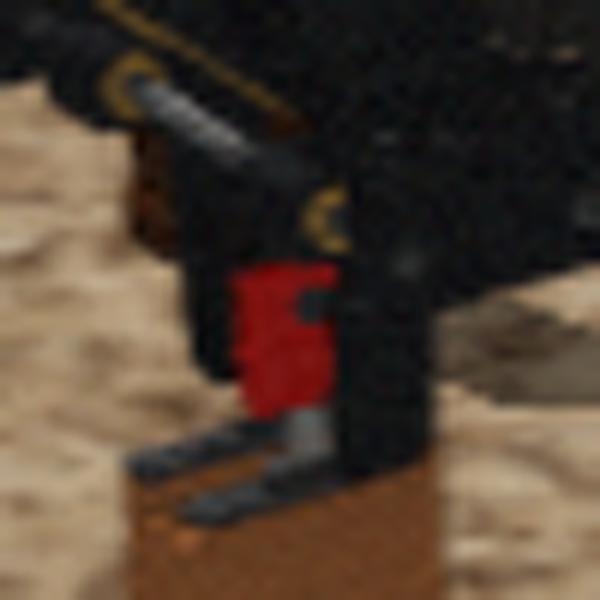

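Emit:
move_arm:
  commands:
    - [-0.66,0,0,0,0,0,0]
    - [-0.66,0,0,0,0,0,0]
    - [-0.66,0,0,0,0,0,0]
    - [-0.66,0,0,0,0,0,0]
    - [-0.66,0,0,0,0,0,0]
    - [-0.66,0,0,0,0,0,0]
    - [-0.66,0,0,0,0,0,0]

```text
clock: 3.97
eef_pos: [0.4954, 0.2168, 0.0848]
tool_rot: [0.0, -0.093, 0.996, 0.0]
contact_force: [-0.8, 1.0, -0.4]
gripper_width: 0.171
```

```bash
python3 - <<'E'
from h import *
st()
snap('side');s=load('side')
cv2.imwrite('pics/a6.png',cv2.resize(s['frame'][140:190,205:255],None,fx=12,fy=12,interpolation=cv2.INTER_CUBIC))
E
```

```text
t 3.97 p [0.4954 0.2168 0.0848] yawy 1.7576 z [ 0.  0. -1.] F [-0.82  1.03 -0.37] M [0.144 0.023 0.006] g 0.171 j6 -1.56
```

View pics/a6.png

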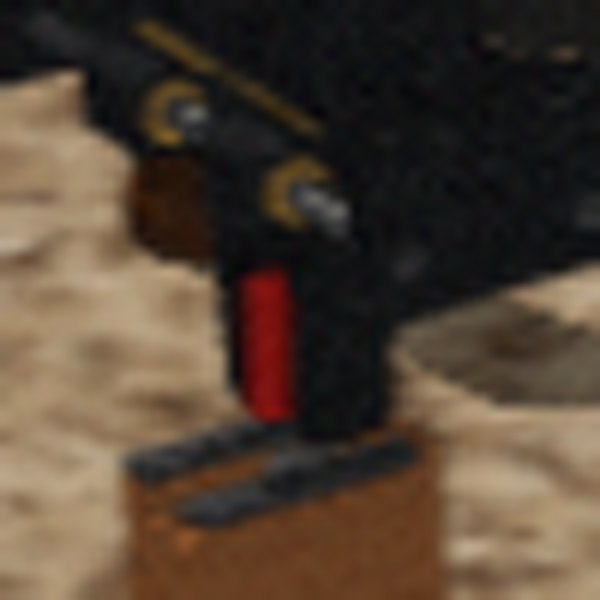

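Emit:
move_arm:
  commands:
    - [-0.66,0,0.05,0,0,0,0]
    - [-0.66,0,0.05,0,0,0,0]
    - [-0.66,0,0,0,0,0,0]

```text
clock: 4.27
eef_pos: [0.4954, 0.2189, 0.0847]
tool_rot: [-0.0, -0.093, 0.996, -0.0]
contact_force: [0.2, 0.0, -0.7]
gripper_width: 0.169
```

```bash
python3 - <<'E'
from h import *
st()
E
```

```text
t 4.27 p [0.4954 0.2189 0.0847] yawy 1.7577 z [-0. -0. -1.] F [ 0.22  0.02 -0.73] M [ 0.031 -0.008 -0.057] g 0.169 j6 -1.56
```

Emit:
move_arm:
  commands:
    - [-0.74,0,0,0,0,0,0]
    - [-0.74,0,0,0,0,0,0]
    - [-0.74,0,0,0,0,0,0]

```text
clock: 4.52
eef_pos: [0.4954, 0.2188, 0.0848]
tool_rot: [0.0, -0.093, 0.996, 0.0]
contact_force: [-0.2, 0.4, -0.4]
gripper_width: 0.129
```

```bash
python3 - <<'E'
from h import *
st()
E
```

```text
t 4.52 p [0.4954 0.2188 0.0848] yawy 1.7576 z [ 0.  0. -1.] F [-0.19  0.43 -0.42] M [ 0.138 -0.007  0.007] g 0.129 j6 -1.56
```

Emit:
move_arm:
  commands:
    - [-0.74,0,0.04,0,0,0,0]
    - [-1,0,0,0,0,0,0]
    - [-1,0,0,0,0,0,0]
    - [-1,0,0,0,0,0,0]
    - [-1,0,0,0,0,0,0]

```text
clock: 4.93
eef_pos: [0.4954, 0.2197, 0.0847]
tool_rot: [-0.0, -0.093, 0.996, 0.0]
contact_force: [0.2, 1.5, -0.5]
gripper_width: 0.109
```

```bash
python3 - <<'E'
from h import *
st()
snap('side');s=load('side')
cv2.imwrite('pics/a7.png',cv2.resize(s['frame'][140:190,205:255],None,fx=12,fy=12,interpolation=cv2.INTER_CUBIC))
E
```

```text
t 4.93 p [0.4954 0.2197 0.0847] yawy 1.7576 z [-0.  0. -1.] F [ 0.25  1.48 -0.49] M [ 0.44  -0.04  -0.007] g 0.109 j6 -1.56
```

View pics/a7.png

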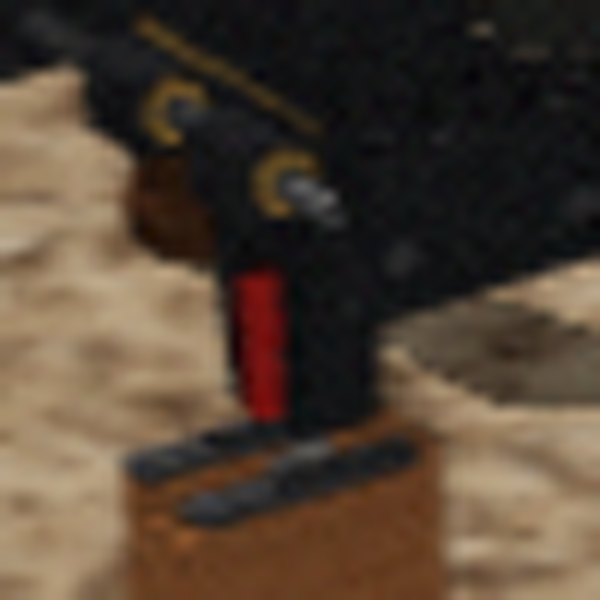

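Emit:
move_arm:
  commands:
    - [-1,0,0.04,0.07,0,0,0]
    - [-1,0,0,0,0,0,0]
    - [-1,0,0,0,0,0,0]

```text
clock: 5.23
eef_pos: [0.4955, 0.2202, 0.0862]
tool_rot: [0.0, -0.093, 0.996, -0.0]
contact_force: [0.5, 0.1, -0.2]
gripper_width: 0.11
```

```bash
python3 - <<'E'
from h import *
st()
E
```

```text
t 5.23 p [0.4955 0.2202 0.0862] yawy 1.7577 z [ 0. -0. -1.] F [ 0.49  0.14 -0.17] M [ 0.033  0.007 -0.015] g 0.11 j6 -1.56
```

Emit:
move_arm:
  commands:
    - [-1,-0.246,-0.045,0,0,0,0]
    - [-1,-0.246,-0.045,0,0,0,0]
    - [-1,-0.246,-0.045,0,0,0,0]
    - [-1,0,0,0,0,0,0]

```text
clock: 5.57
eef_pos: [0.4795, 0.2175, 0.0861]
tool_rot: [-0.001, -0.093, 0.996, -0.0]
contact_force: [-0.9, 0.7, 0.2]
gripper_width: 0.111
```

```bash
python3 - <<'E'
from h import *
st()
E
```

```text
t 5.57 p [0.4795 0.2175 0.0861] yawy 1.7578 z [-0.001 -0.    -1.   ] F [-0.9   0.66  0.25] M [ 0.04  -0.003  0.029] g 0.111 j6 -1.55
```

Emit:
move_arm:
  commands:
    - [-1,-0.246,-0.045,0,0,0,0]
    - [-1,-0.246,-0.045,0,0,0,0]
    - [-1,-0.246,-0.045,0,0,0,0]
    - [-1,0,0,0,0,0,0]

```text
clock: 5.9
eef_pos: [0.4649, 0.2148, 0.0861]
tool_rot: [-0.0, -0.093, 0.996, -0.0]
contact_force: [-0.5, -0.5, -1.5]
gripper_width: 0.109
```

```bash
python3 - <<'E'
from h import *
st()
E
```

```text
t 5.9 p [0.4649 0.2148 0.0861] yawy 1.7578 z [-0.001 -0.    -1.   ] F [-0.54 -0.49 -1.54] M [ 0.008 -0.014 -0.015] g 0.109 j6 -1.55
```

Emit:
move_arm:
  commands:
    - [-1,-0.246,-0.045,0,0,0,0]
    - [-1,-0.246,-0.045,0,0,0,0]
    - [-1,-0.246,-0.045,0,0,0,0]
    - [-1,-0.246,-0.045,0,0,0,0]
    - [-1,-0.246,-0.045,0,0,0,0]
    - [-1,-0.246,-0.045,0,0,0,0]
    - [-1,-0.246,-0.045,0,0,0,0]
    - [-1,-0.246,-0.045,0,0,0,0]
    - [-1,-0.246,-0.045,0,0,0,0]
    - [-1,0,0,0,0,0,0]

```text
clock: 6.73
eef_pos: [0.4207, 0.2068, 0.0861]
tool_rot: [-0.0, -0.093, 0.996, -0.0]
contact_force: [-0.5, 0.0, -0.3]
gripper_width: 0.112
```

```bash
python3 - <<'E'
from h import *
st()
for n in('top','side'): snap(n)
s=load('side'); t=load('top')
a=cv2.resize(s['frame'][140:200,190:250],None,fx=6,fy=6,interpolation=cv2.INTER_CUBIC)
b=cv2.resize(t['frame'][160:220,190:250],None,fx=6,fy=6,interpolation=cv2.INTER_CUBIC)
cv2.imwrite('pics/a8.png',np.hstack([a,b]))
E
```

```text
t 6.73 p [0.4207 0.2068 0.0861] yawy 1.7578 z [-0.001 -0.    -1.   ] F [-0.5   0.   -0.25] M [ 0.041  0.011 -0.067] g 0.112 j6 -1.55
```

View pics/a8.png

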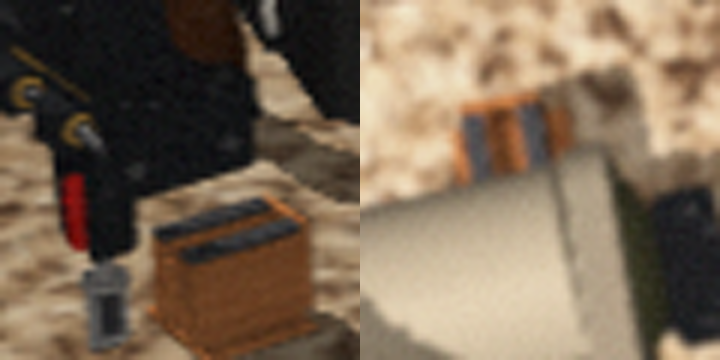

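Emit:
move_arm:
  commands:
    - [-1,-0.2,-0.04,0.96,0,0,0]
    - [-1,0,0,0.96,0,0,0]
    - [-1,0,0,0.96,0,0,0]
    - [-1,0,0,0.96,0,0,0]
    - [-1,0,0,0.96,0,0,0]
    - [-1,0,0,0.96,0,0,0]
    - [-1,0.113,-0.967,0,0,0,-0.00158]
    - [-1,0.113,-0.967,0,0,0,-0.00158]
    - [-1,0.113,-0.967,0,0,0,-0.00158]
    - [-1,0.113,-0.967,0,0,0,-0.00158]
    - [-1,0.113,-0.967,0,0,0,-0.00158]
    - [-1,0.113,-0.967,0,0,0,-0.00158]

```text
clock: 7.83
eef_pos: [0.4314, 0.089, 0.2014]
tool_rot: [0.0, -0.078, 0.997, -0.0]
contact_force: [0.7, 0.1, -1.8]
gripper_width: 0.112
```

Emit:
move_arm:
  commands:
    - [-1,0.113,-0.967,0,0,0,-0.00158]
    - [-1,0.113,-0.967,0,0,0,-0.00158]
    - [-1,0.113,-0.967,0,0,0,-0.00158]
    - [-1,0.113,-0.967,0,0,0,-0.00158]
    - [-1,0.113,-0.967,0,0,0,-0.00158]
    - [-1,0.113,-0.967,0,0,0,-0.00158]
    - [-1,0.113,-0.967,0,0,0,-0.00158]
    - [-1,0.113,-0.967,0,0,0,-0.00158]
    - [-1,0.113,-0.967,0,0,0,-0.00158]
    - [-1,0.113,-0.967,0,0,0,-0.00158]
    - [-1,0.113,-0.967,0,0,0,-0.00158]

```text
clock: 8.75
eef_pos: [0.4562, -0.1238, 0.2013]
tool_rot: [0.0, -0.051, 0.999, -0.0]
contact_force: [1.0, -0.3, -0.8]
gripper_width: 0.111
```

Emit:
move_arm:
  commands:
    - [-1,0.113,-0.967,0,0,0,-0.00158]
    - [-1,0.113,-0.967,0,0,0,-0.00158]
    - [-1,0.113,-0.967,0,0,0,-0.00158]
    - [-1,0.113,-0.967,0,0,0,-0.00158]
    - [-1,0,0,-0.8,0,0,0]
    - [-1,0,0,0,0,0,0]
    - [-1,0,0,0,0,0,0]
    - [-1,0,0,0,0,0,0]

```text
clock: 9.42
eef_pos: [0.4652, -0.1998, 0.1858]
tool_rot: [0.0, -0.042, 0.999, -0.0]
contact_force: [0.7, 0.5, 0.0]
gripper_width: 0.11
```

```bash
python3 - <<'E'
from h import *
st()
for n in('top','side'): snap(n)
s=load('side'); t=load('top')
a=cv2.resize(s['frame'][180:290,230:350],None,fx=6,fy=6,interpolation=cv2.INTER_CUBIC)
cv2.imwrite('pics/b1.png',a)
b=cv2.resize(t['frame'][100:250,280:430],None,fx=4,fy=4,interpolation=cv2.INTER_CUBIC)
cv2.imwrite('pics/b2.png',b)
E
```

```text
t 9.42 p [ 0.4652 -0.1998  0.1858] yawy 1.6539 z [ 0. -0. -1.] F [0.73 0.53 0.01] M [0.049 0.021 0.023] g 0.11 j6 -2.29
```

View pics/b1.png

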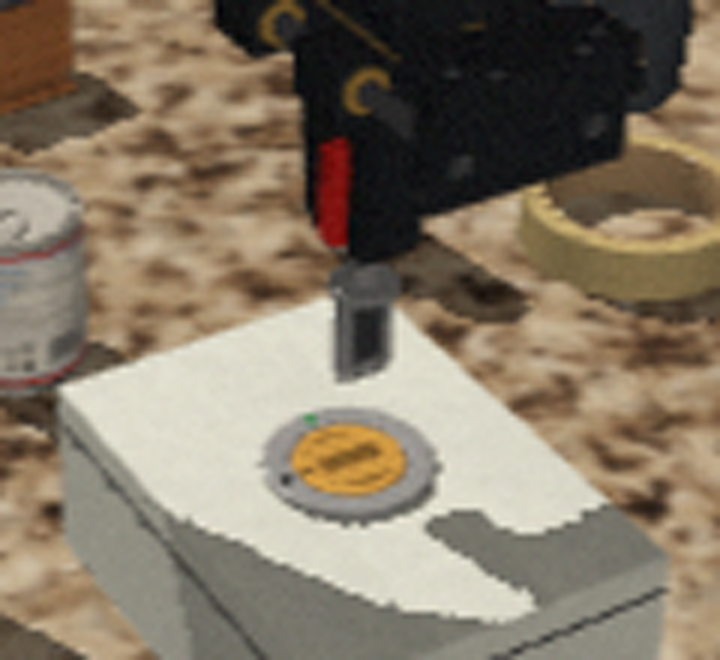

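View pics/b2.png

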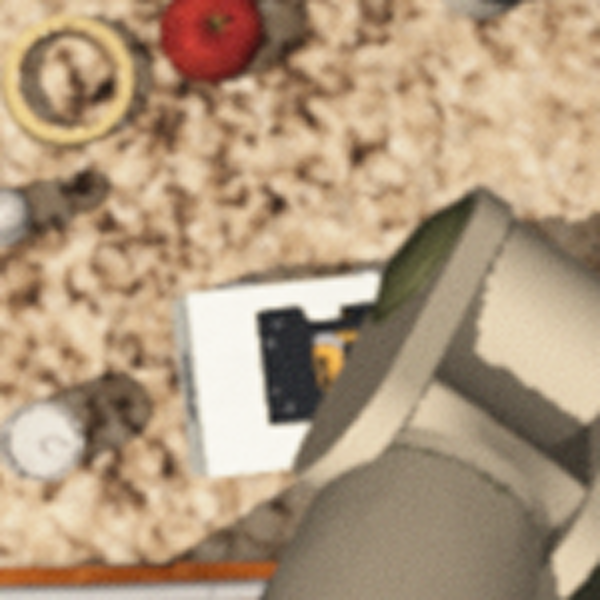

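```bash
cat > ov.py <<'E'
from fit import *
def ovl(name,kx,ky,tip,lx,ly,yaw=.083,lyaw=.083,u0=270,v0=190,W=60,H=85,k=9,tilt=(0,0)):
    c=load('side'); im=cv2.resize(c['frame'][v0:v0+H,u0:u0+W],None,fx=k,fy=k,interpolation=cv2.INTER_CUBIC)
    def pl(P,col):
        q=np.array([(px(c,p)-[u0,v0]+.5)*k-.5 for p in P]); cv2.polylines(im,[np.round(q*16).astype(np.int32)],True,col,1,cv2.LINE_AA,4)
    def rect(x,y,a,hx,hy,z): return [R(a)@[sx*hx,sy*hy,0]+[x,y,z] for sx,sy in((-1,-1),(1,-1),(1,1),(-1,1))]
    def circ(x,y,r,z): return [[x+r*np.cos(b),y+r*np.sin(b),z] for b in np.linspace(0,6.283,40)]
    for z in (0,.034): pl(rect(kx+tilt[0]*(z-.074),ky+tilt[1]*(z-.074),yaw,.010,.003,tip+z),(255,0,255))
    for z in (.034,.038): pl(circ(kx+tilt[0]*(z-.074),ky+tilt[1]*(z-.074),.012,tip+z),(0,255,0))
    for z in (.056,.092): pl(rect(kx+tilt[0]*(z-.074),ky+tilt[1]*(z-.074),yaw,.016,.005,tip+z),(255,255,0))
    pl(rect(lx,ly,lyaw,.01125,.004,.074),(255,0,255))
    pl(circ(lx,ly,.002,.074),(255,0,0))
    cv2.imwrite(name,im)
E
python3 - <<'E'
from ov import *
ovl('pics/b3.png',.4652,-.1998,.109,.4628,-.2011)
E
```

```text
(no output)
```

View pics/b3.png

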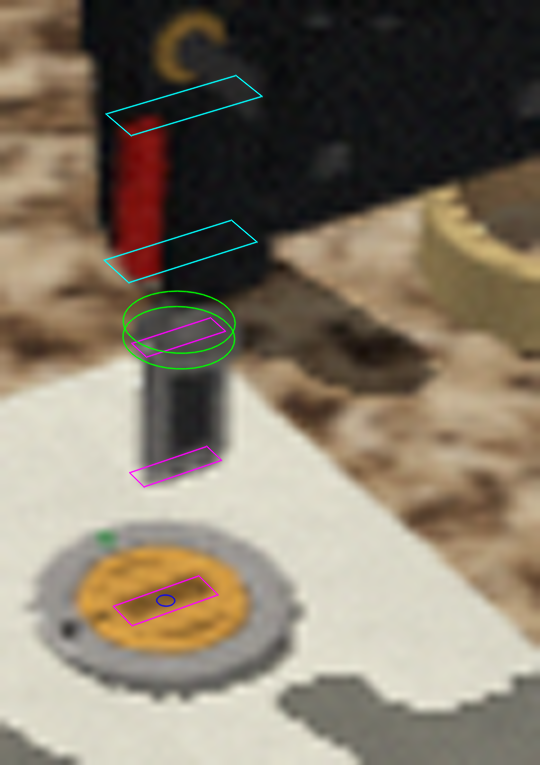

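```bash
python3 - <<'E'
from ov import *
ovl('pics/c1.png',.4672,-.1996,.109,.4628,-.2011,u0=276,v0=215,W=30,H=55,k=12)
ovl('pics/c2.png',.4672,-.2015,.109,.4628,-.2011,u0=276,v0=215,W=30,H=55,k=12)
cv2.imwrite('pics/c.png',np.hstack([cv2.imread('pics/c1.png'),cv2.imread('pics/c2.png')])[:600])
E
```

```text
(no output)
```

View pics/c.png

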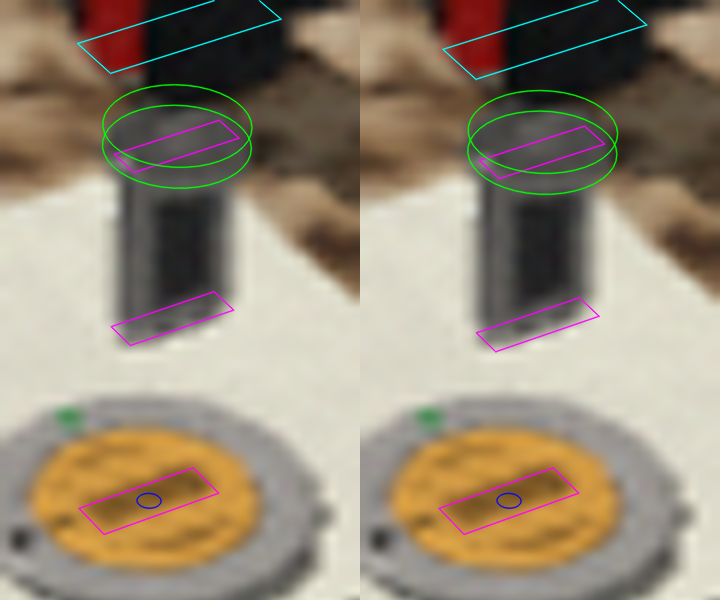

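```bash
python3 - <<'E'
from h import *
c=load('side')
im=cv2.imread('pics/a8.png')[:,:360]; k=6
def P(p): return (px(c,p)-[190,140]+.5)*k-.5
a=.187
R=lambda a:np.array([[np.cos(a),-np.sin(a),0],[np.sin(a),np.cos(a),0],[0,0,1]])
def pl(Q,col):
    q=np.array([P(p) for p in Q]); cv2.polylines(im2,[np.round(q*2*16).astype(np.int32)],True,col,1,cv2.LINE_AA,4)
im2=cv2.resize(im,None,fx=2,fy=2,interpolation=cv2.INTER_CUBIC)
x,y,tip=.4207+.002,.2068,.0861-.0767
for z in(0,.034): pl([R(a)@[sx*.01,sy*.003,0]+[x,y,tip+z] for sx,sy in((-1,-1),(1,-1),(1,1),(-1,1))],(255,0,255))
for z in(.034,.038): pl([[x+.012*np.cos(b),y+.012*np.sin(b),tip+z] for b in np.linspace(0,6.28,40)],(0,255,0))
# keeper lips from actual: key at (.4975,.2202) at keeper x=?; gap line
for d in(-.008,.008,-.0195,.0195):
  e=R(a)@[0,d,0]; u=R(a)@[1,0,0]
  o=np.array([.4975,.2202,.053]); pl([o+e-.04*u,o+e+.02*u],(255,255,0))
cv2.imwrite('pics/a9.png',im2[:,:600])
E
```

```text
(no output)
```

View pics/a9.png

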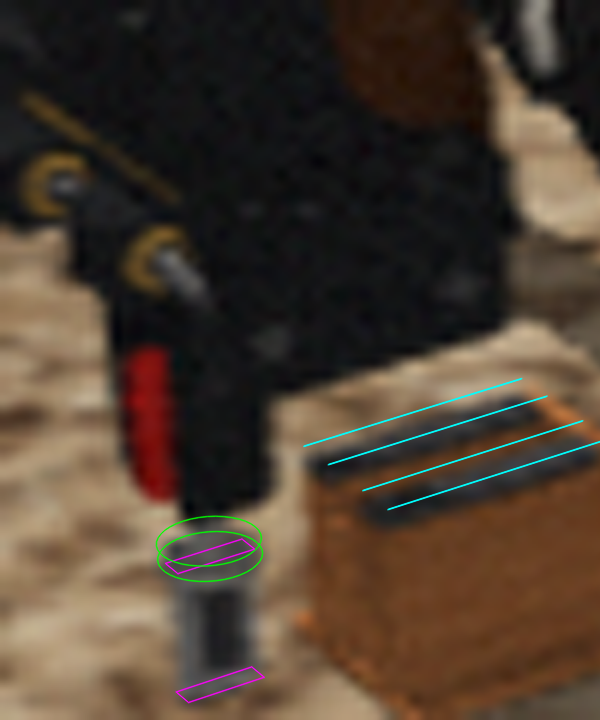

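Emit:
move_arm:
  commands:
    - [-1,-0.175,-0.025,-0.5,0,0,0]
    - [-1,0,0,-0.5,0,0,0]
    - [-1,0,0,-0.5,0,0,0]
    - [-1,0,0,0,0,0,0]
    - [-1,0,0,0,0,0,0]

```text
clock: 9.93
eef_pos: [0.4615, -0.2004, 0.1549]
tool_rot: [-0.0, -0.041, 0.999, 0.0]
contact_force: [-0.6, 0.4, -0.7]
gripper_width: 0.108
```

```bash
python3 - <<'E'
from ov import *
o,M=st()
snap('side')
p=o['eef_pos']
for i,(kz,ly) in enumerate([(-.0767,0),(-.0747,0)]):
    ovl(f'pics/d{i}.png',p[0]+.0018,p[1],p[2]+kz,.4628,-.2011,u0=270,v0=215,W=34,H=50,k=12)
cv2.imwrite('pics/d.png',np.hstack([cv2.imread('pics/d0.png')[:600,:400],cv2.imread('pics/d1.png')[:600,:400]]))
E
```

```text
t 9.93 p [ 0.4615 -0.2004  0.1549] yawy 1.6535 z [-0.001  0.001 -1.   ] F [-0.62  0.39 -0.74] M [ 0.009 -0.02   0.06 ] g 0.108 j6 -2.3
```

View pics/d.png

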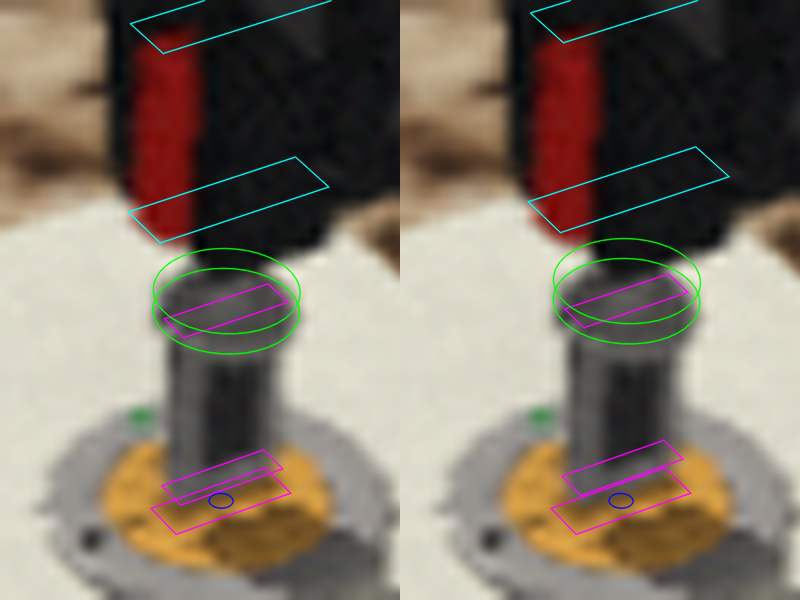

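Emit:
move_arm:
  commands:
    - [-1,-0.02,-0.03,-0.1,0,0,0]
    - [-1,0,0,-0.1,0,0,0]
    - [-1,0,0,0,0,0,0]

```text
clock: 10.23
eef_pos: [0.4611, -0.2012, 0.1512]
tool_rot: [-0.0, -0.041, 0.999, 0.0]
contact_force: [0.1, -0.3, -0.2]
gripper_width: 0.115
```

```bash
python3 - <<'E'
from h import *
st()
E
```

```text
t 10.23 p [ 0.4611 -0.2012  0.1512] yawy 1.6534 z [-0.  0. -1.] F [ 0.07 -0.32 -0.24] M [0.027 0.004 0.008] g 0.115 j6 -2.3
```

Tip about at the face. Continue 1 mm at a time.

Emit:
move_arm:
  commands:
    - [-1,0,0,-0.05,0,0,0]
    - [-1,0,0,-0.05,0,0,0]
    - [-1,0,0,0,0,0,0]

```text
clock: 10.48
eef_pos: [0.4615, -0.2014, 0.1502]
tool_rot: [0.0, -0.041, 0.999, -0.0]
contact_force: [-1.5, 1.4, 7.6]
gripper_width: 0.11
```

```bash
python3 - <<'E'
from h import *
st()
E
```

```text
t 10.48 p [ 0.4615 -0.2014  0.1502] yawy 1.6534 z [ 0.001 -0.001 -1.   ] F [-1.53  1.4   7.57] M [ 0.204  0.282 -0.024] g 0.11 j6 -2.3
```

```bash
python3 - <<'E'
from ov import *
o,M=st()
snap('side')
p=o['eef_pos']
ovl('pics/e0.png',p[0]+.0018,p[1],.0742,.4628,-.2011,u0=272,v0=235,W=32,H=32,k=18)
c=load('side');cv2.imwrite('pics/e1.png',cv2.resize(c['frame'][235:267,272:304],None,fx=18,fy=18,interpolation=cv2.INTER_CUBIC))
E
```

```text
t 10.48 p [ 0.4615 -0.2014  0.1502] yawy 1.6534 z [ 0.001 -0.001 -1.   ] F [-1.53  1.4   7.57] M [ 0.204  0.282 -0.024] g 0.11 j6 -2.3
```

View pics/e0.png

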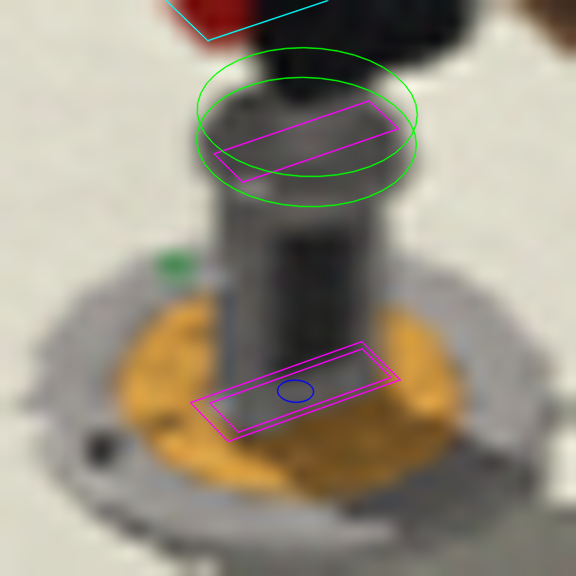

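View pics/e1.png

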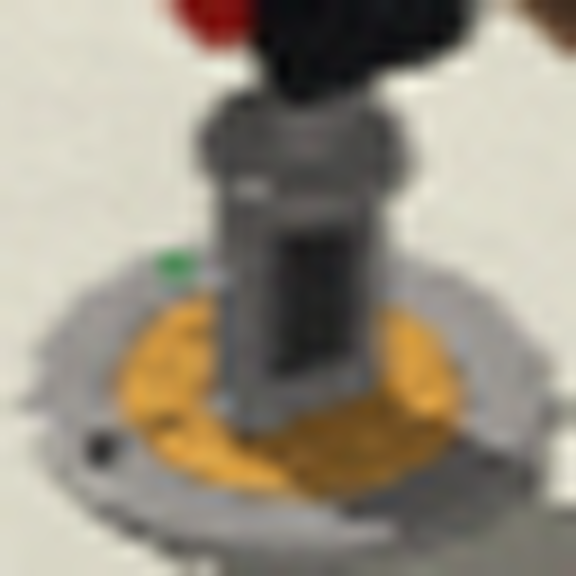

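Emit:
move_arm:
  commands:
    - [-1,-0.03,0,0,0,0,0]
    - [-1,0,0,0,0,0,0]

```text
clock: 10.7
eef_pos: [0.4611, -0.2014, 0.1502]
tool_rot: [0.001, -0.041, 0.999, -0.001]
contact_force: [-0.1, 1.2, 5.5]
gripper_width: 0.111
```

```bash
python3 - <<'E'
from h import *
st()
E
```

```text
t 10.7 p [ 0.4611 -0.2014  0.1502] yawy 1.6533 z [ 0.002 -0.001 -1.   ] F [-0.06  1.21  5.55] M [ 0.221 -0.089 -0.005] g 0.111 j6 -2.3
```

Emit:
move_arm:
  commands:
    - [-1,-0.01,0.025,0,0,0,0]
    - [-1,0,0,0,0,0,0]

```text
clock: 10.87
eef_pos: [0.461, -0.2011, 0.1503]
tool_rot: [0.001, -0.041, 0.999, -0.001]
contact_force: [0.2, -0.1, 4.7]
gripper_width: 0.108
```

```bash
python3 - <<'E'
from h import *
st()
E
```

```text
t 10.87 p [ 0.461  -0.2011  0.1503] yawy 1.6534 z [ 0.002 -0.002 -1.   ] F [ 0.18 -0.1   4.71] M [-0.036 -0.147  0.02 ] g 0.108 j6 -2.3
```

Emit:
move_arm:
  commands:
    - [-1,0,0.025,0,0,0,0]
    - [-1,0,0,0,0,0,0]

```text
clock: 11.03
eef_pos: [0.461, -0.2008, 0.1502]
tool_rot: [0.001, -0.041, 0.999, -0.001]
contact_force: [0.6, -0.7, 5.4]
gripper_width: 0.111
```

```bash
python3 - <<'E'
from h import *
st()
E
```

```text
t 11.03 p [ 0.461  -0.2008  0.1502] yawy 1.6535 z [ 0.002 -0.002 -1.   ] F [ 0.59 -0.74  5.44] M [-0.273 -0.102 -0.021] g 0.111 j6 -2.3
```

Emit:
move_arm:
  commands:
    - [-1,0,0.025,0,0,0,0]
    - [-1,0,0,0,0,0,0]

```text
clock: 11.2
eef_pos: [0.461, -0.2005, 0.1502]
tool_rot: [0.001, -0.041, 0.999, -0.001]
contact_force: [-0.6, -2.1, 5.1]
gripper_width: 0.113
```

```bash
python3 - <<'E'
from h import *
st()
E
```

```text
t 11.2 p [ 0.461  -0.2005  0.1502] yawy 1.6534 z [ 0.002 -0.003 -1.   ] F [-0.6  -2.1   5.12] M [-0.54  -0.043 -0.004] g 0.113 j6 -2.3
```

Emit:
move_arm:
  commands:
    - [-1,0.0,-0.05,0.08,0,0,0]
    - [-1,0,0,0,0,0,0]
    - [-1,0,0,0,0,0,0]

```text
clock: 11.45
eef_pos: [0.4602, -0.2006, 0.1507]
tool_rot: [-0.0, -0.041, 0.999, 0.0]
contact_force: [-0.3, 0.2, -0.7]
gripper_width: 0.112
```

```bash
python3 - <<'E'
from ov import *
o,M=st()
snap('side')
p=o['eef_pos']
ovl('pics/f0.png',p[0]+.0018,p[1],p[2]-.0767,.4628,-.2011,u0=272,v0=235,W=32,H=32,k=18)
c=load('side');cv2.imwrite('pics/f1.png',cv2.resize(c['frame'][235:267,272:304],None,fx=18,fy=18,interpolation=cv2.INTER_CUBIC))
E
```

```text
t 11.45 p [ 0.4602 -0.2006  0.1507] yawy 1.6533 z [-0.001  0.001 -1.   ] F [-0.31  0.18 -0.72] M [-0.015  0.035 -0.045] g 0.112 j6 -2.3
```

View pics/f0.png

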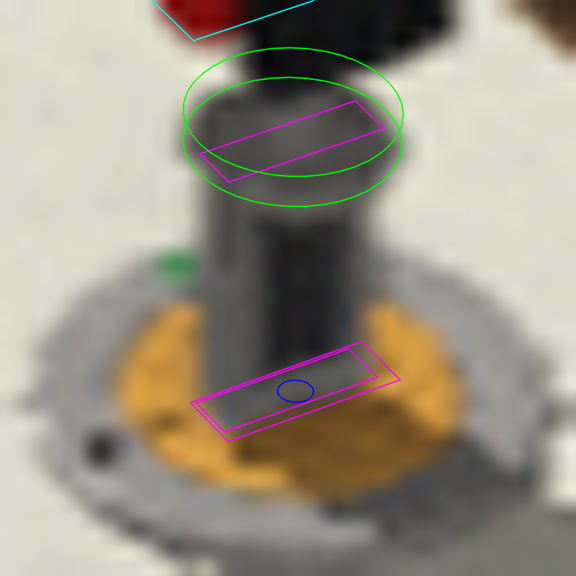

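View pics/f1.png

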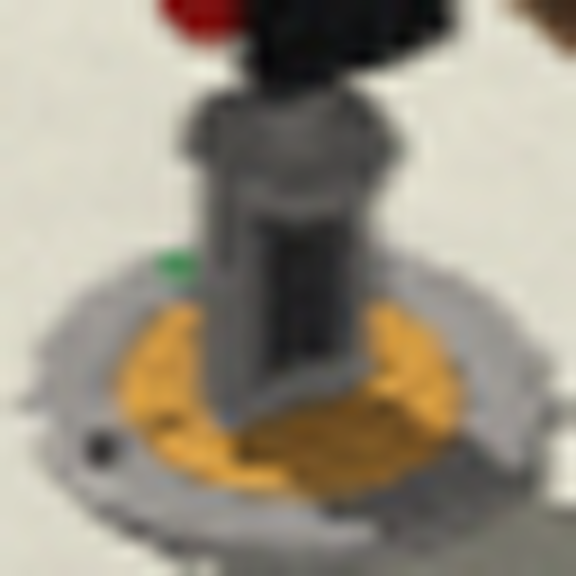

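```bash
python3 - <<'E'
from h import *
c=load('side'); im=cv2.imread('pics/side0.png'); a=cv2.resize(im[245:268,273:303],None,fx=24,fy=24,interpolation=cv2.INTER_CUBIC); cv2.imwrite('pics/g1.png',a)
im=cv2.imread('pics/top0.png'); a=cv2.resize(im[180:205,349:374],None,fx=24,fy=24,interpolation=cv2.INTER_CUBIC); cv2.imwrite('pics/g2.png',a)
E
```

```text
(no output)
```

View pics/g1.png

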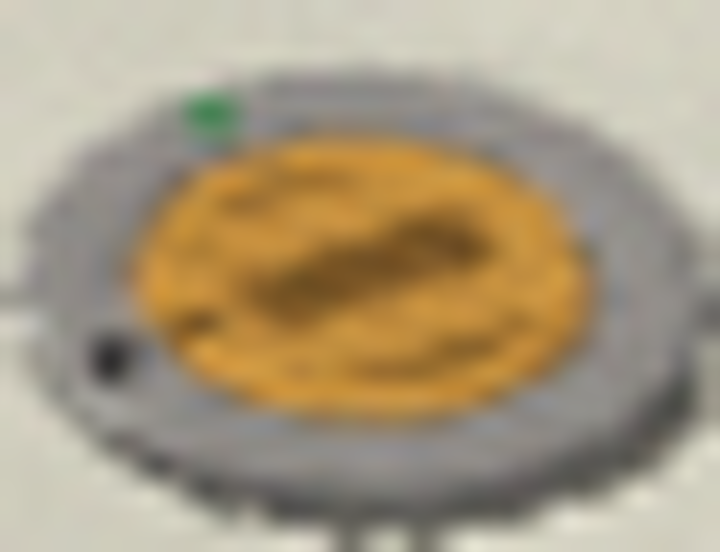

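View pics/g2.png

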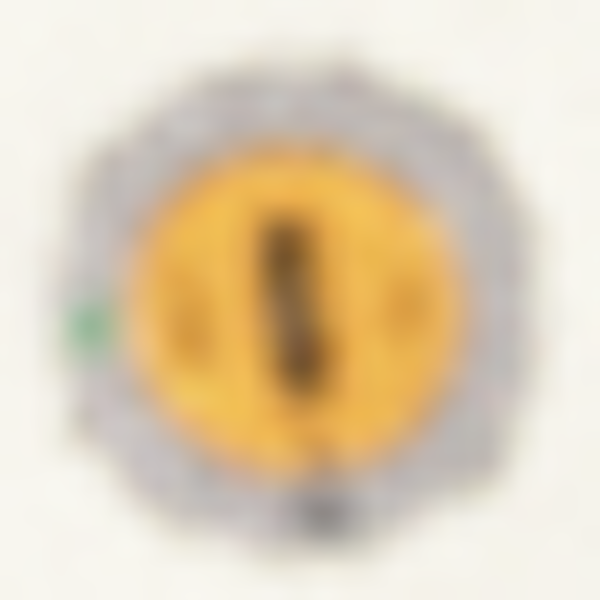

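```bash
python3 - <<'E'
from h import *
s=load('side');t=load('top')
S=lambda x,y:w(s,273+(x+.5)/24-.5,245+(y+.5)/24-.5,.074)
T=lambda x,y:w(t,349+(x+.5)/24-.5,180+(y+.5)/24-.5,.074)
print('side brass',S(364,276),'slot',S(368,266))
a,b=S(255,298),S(485,236); print(a,b,np.linalg.norm(b-a),np.arctan2((b-a)[1],(b-a)[0]))
print('dot black/ green',S(110,360),S(212,115))
for n in(S(364,276),):
  for q in (S(110,360),S(212,115)): d=q-n; print(np.linalg.norm(d),np.arctan2(d[1],d[0]))
print('top brass',T(300,310),'slot',T(295,308))
a,b=T(308,395),T(284,215); print(a,b,np.linalg.norm(b-a),np.arctan2((b-a)[1],(b-a)[0]))
for q in (T(322,512),T(90,325)): d=q-T(300,310); print(np.linalg.norm(d),np.arctan2(d[1],d[0]))
E
```

```text
side brass [ 0.46269131 -0.20029246  0.074     ] slot [ 0.46361533 -0.19922177  0.074     ]
[ 0.45307809 -0.19913974  0.074     ] [ 0.47441484 -0.19968858  0.074     ] 0.021343809804492665 -0.025717143525769027
dot black/ green [ 0.43846041 -0.20154444  0.074     ] [ 0.4610805  -0.17494537  0.074     ]
0.024263227438358962 -3.0899696202006828
0.025398220422774648 1.6342609692308863
top brass [ 0.4654714  -0.19710097  0.074     ] slot [ 0.46571768 -0.19652045  0.074     ]
[ 0.45545118 -0.19766322  0.074     ] [ 0.47670119 -0.1956389   0.074     ] 0.021346212587356167 0.09497537353815644
0.023857415428688952 -3.0708334353955875
0.02485169314516387 1.6236954590288455
```

Emit:
move_arm:
  commands:
    - [-1,0.04,0.04,0.05,0,0,-0.004]
    - [-1,0,0,-0.05,0,0,0]
    - [-1,0,0,-0.1,0,0,0]
    - [-1,0,0,0,0,0,0]

```text
clock: 11.83
eef_pos: [0.4615, -0.2, 0.1497]
tool_rot: [0.001, -0.035, 0.999, -0.0]
contact_force: [-0.1, 1.2, 9.0]
gripper_width: 0.108
```

Emit:
move_arm:
  commands:
    - [-1,0,0,0.1,0,0,0]
    - [-1,0,0.035,0,0,0,0]
    - [-1,0,0,-0.15,0,0,0]
    - [-1,0,0,0,0,0,0]

```text
clock: 12.17
eef_pos: [0.4612, -0.1986, 0.1475]
tool_rot: [0.0, -0.035, 0.999, 0.001]
contact_force: [1.8, 3.7, -1.7]
gripper_width: 0.109
```

Emit:
move_arm:
  commands:
    - [-1,0.015,0.03,0,0,0,0]
    - [-1,0,0,-0.1,0,0,0]
    - [-1,0,0,0,0,0,0]

```text
clock: 12.42
eef_pos: [0.4615, -0.1983, 0.1456]
tool_rot: [-0.0, -0.035, 0.999, 0.0]
contact_force: [2.6, 3.7, 0.3]
gripper_width: 0.108
```

```bash
python3 - <<'E'
from h import *
st()
E
```

```text
t 12.42 p [ 0.4615 -0.1983  0.1456] yawy 1.6409 z [-0.     0.001 -1.   ] F [2.62 3.71 0.29] M [ 0.802 -0.433  0.033] g 0.108 j6 -2.28
```

Emit:
move_arm:
  commands:
    - [-1,0.03,0.04,0,0,0,0]
    - [-1,0,0,0,0,0,0]

```text
clock: 12.58
eef_pos: [0.4619, -0.1978, 0.1457]
tool_rot: [-0.0, -0.035, 0.999, -0.0]
contact_force: [0.7, 1.7, -1.0]
gripper_width: 0.108
```

```bash
python3 - <<'E'
from h import *
st()
E
```

```text
t 12.58 p [ 0.4619 -0.1978  0.1457] yawy 1.6411 z [-0.001 -0.    -1.   ] F [ 0.65  1.71 -1.01] M [ 0.449 -0.148  0.023] g 0.108 j6 -2.28
```

Emit:
move_arm:
  commands:
    - [-1,0.01,0.025,-0.1,0,0,0]
    - [-1,0,0,-0.1,0,0,0]
    - [-1,0,0,-0.1,0,0,0]
    - [-1,0,0,0,0,0,0]

```text
clock: 12.92
eef_pos: [0.4622, -0.1975, 0.1396]
tool_rot: [-0.0, -0.035, 0.999, -0.0]
contact_force: [0.1, 0.2, -1.0]
gripper_width: 0.111
```

```bash
python3 - <<'E'
from h import *
st()
E
```

```text
t 12.92 p [ 0.4622 -0.1975  0.1396] yawy 1.6408 z [-0. -0. -1.] F [ 0.1   0.23 -0.99] M [ 0.11  -0.069  0.062] g 0.111 j6 -2.28
```

Emit:
move_arm:
  commands:
    - [-1,0,0,-0.15,0,0,0]
    - [-1,0,0,-0.15,0,0,0]
    - [-1,0,0,-0.15,0,0,0]
    - [-1,0,0,-0.1,0,0,0]
    - [-1,0,0,0,0,0,0]

```text
clock: 13.33
eef_pos: [0.4624, -0.1973, 0.1288]
tool_rot: [0.0, -0.035, 0.999, -0.0]
contact_force: [1.4, 1.0, -0.8]
gripper_width: 0.106
```

```bash
python3 - <<'E'
from h import *
st()
E
```

```text
t 13.33 p [ 0.4624 -0.1973  0.1288] yawy 1.6407 z [ 0.001 -0.    -1.   ] F [ 1.35  1.01 -0.84] M [ 0.211 -0.356 -0.046] g 0.106 j6 -2.28
```

Emit:
move_arm:
  commands:
    - [-1,0.015,0.015,-0.1,0,0,0]
    - [-1,0,0,-0.1,0,0,0]
    - [-1,0,0,-0.05,0,0,0]
    - [-1,0,0,0,0,0,0]

```text
clock: 13.67
eef_pos: [0.4626, -0.1971, 0.1236]
tool_rot: [0.0, -0.035, 0.999, -0.0]
contact_force: [1.1, -0.6, -1.1]
gripper_width: 0.109
```

```bash
python3 - <<'E'
from h import *
st()
E
```

```text
t 13.67 p [ 0.4626 -0.1971  0.1236] yawy 1.6407 z [ 0. -0. -1.] F [ 1.15 -0.6  -1.08] M [-0.053 -0.33  -0.023] g 0.109 j6 -2.28
```

Emit:
move_arm:
  commands:
    - [-1,0.01,0,-0.05,0,0,0]
    - [-1,0,0,0,0,0,0]
    - [-1,0,0,0,0,0,0]

```text
clock: 13.92
eef_pos: [0.4628, -0.1971, 0.123]
tool_rot: [0.0, -0.035, 0.999, -0.0]
contact_force: [-0.9, -0.8, 3.9]
gripper_width: 0.107
```

Emit:
move_arm:
  commands:
    - [-1,0,0,-0.05,0,0,0]
    - [-1,0,0,0,0,0,0]

```text
clock: 14.08
eef_pos: [0.463, -0.1972, 0.1227]
tool_rot: [0.0, -0.035, 0.999, -0.0]
contact_force: [-1.9, 1.3, 11.0]
gripper_width: 0.111
```

```bash
python3 - <<'E'
from h import *
st()
E
```

```text
t 14.08 p [ 0.463  -0.1972  0.1227] yawy 1.6409 z [ 0.001 -0.001 -1.   ] F [-1.91  1.26 11.01] M [0.235 0.318 0.018] g 0.111 j6 -2.28
```

Emit:
move_arm:
  commands:
    - [-1,0,0,0.06,0,0,0]
    - [-1,0.001,0.006,0,0,0,-0.02292]
    - [-1,0.001,0.006,0,0,0,-0.02292]
    - [-1,0.001,0.006,0,0,0,-0.02292]
    - [-1,0.001,0.006,0,0,0,-0.02292]
    - [-1,0.001,0.006,0,0,0,-0.02292]
    - [-1,0,0,0,0,0,0]

```text
clock: 14.67
eef_pos: [0.4628, -0.1961, 0.123]
tool_rot: [-0.0, 0.146, 0.989, 0.0]
contact_force: [-0.5, 2.1, 2.7]
gripper_width: 0.115
```

```bash
python3 - <<'E'
from h import *
st()
E
```

```text
t 14.67 p [ 0.4628 -0.1961  0.123 ] yawy 1.2784 z [-0.     0.001 -1.   ] F [-0.55  2.13  2.71] M [ 0.387 -0.05   0.048] g 0.115 j6 -1.91
```

Emit:
move_arm:
  commands:
    - [-1,0.003,0.01,0,0,0,-0.02292]
    - [-1,0.003,0.01,0,0,0,-0.02292]
    - [-1,0.003,0.01,0,0,0,-0.02292]
    - [-1,0.003,0.01,0,0,0,-0.02292]
    - [-1,0.003,0.01,0,0,0,-0.02292]
    - [-1,0,0,0,0,0,0]

```text
clock: 15.17
eef_pos: [0.4631, -0.1953, 0.123]
tool_rot: [-0.0, 0.319, 0.948, 0.0]
contact_force: [0.2, 1.1, 4.0]
gripper_width: 0.111
```

```bash
python3 - <<'E'
from ov import *
st(); snap('side'); c=load('side')
cv2.imwrite('pics/h1.png',cv2.resize(c['frame'][215:275,255:315],None,fx=10,fy=10,interpolation=cv2.INTER_CUBIC))
E
```

```text
t 15.17 p [ 0.4631 -0.1953  0.123 ] yawy 0.9206 z [-0.  0. -1.] F [0.25 1.07 4.01] M [0.211 0.078 0.067] g 0.111 j6 -1.55
```

View pics/h1.png

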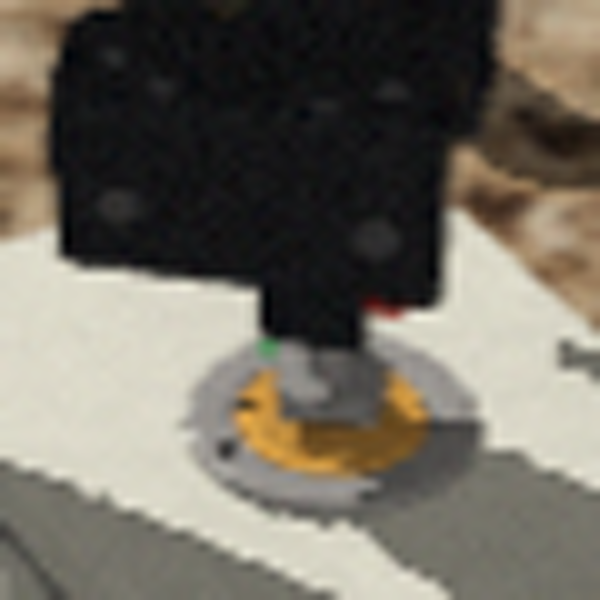

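Emit:
move_arm:
  commands:
    - [-1,0,0.01,-0.05,0,0,0]
    - [-1,0,0,-0.05,0,0,0]
    - [-1,0,0,-0.05,0,0,0]
    - [-1,0,0,0,0,0,0]

```text
clock: 15.55
eef_pos: [0.4632, -0.1953, 0.12]
tool_rot: [0.0, 0.318, 0.948, -0.0]
contact_force: [0.8, 0.8, 1.2]
gripper_width: 0.109
```

```bash
python3 - <<'E'
from h import *
st()
E
```

```text
t 15.55 p [ 0.4632 -0.1953  0.12  ] yawy 0.9239 z [ 0. -0. -1.] F [0.79 0.85 1.15] M [ 0.027 -0.132  0.058] g 0.109 j6 -1.56
```

Emit:
move_arm:
  commands:
    - [-1,0,0.01,-0.06,0,0,0]
    - [-1,0,0,-0.06,0,0,0]
    - [-1,0,0,-0.06,0,0,0]
    - [-1,0,0,0,0,0,0]

```text
clock: 15.88
eef_pos: [0.4633, -0.1952, 0.1165]
tool_rot: [0.0, 0.319, 0.948, -0.0]
contact_force: [0.8, -0.6, 2.4]
gripper_width: 0.111
```

Emit:
move_arm:
  commands:
    - [-1,0,0,-0.05,0,0,0]
    - [-1,0,0,0,0,0,0]
    - [-1,0,0,0,0,0,0]

```text
clock: 16.13
eef_pos: [0.4634, -0.1953, 0.1164]
tool_rot: [0.001, 0.319, 0.948, -0.0]
contact_force: [-2.6, 1.0, 11.8]
gripper_width: 0.11
```

```bash
python3 - <<'E'
from h import *
st()
E
```

```text
t 16.13 p [ 0.4634 -0.1953  0.1164] yawy 0.9221 z [ 0.001 -0.001 -1.   ] F [-2.65  0.98 11.79] M [0.162 0.388 0.013] g 0.11 j6 -1.55
```

Emit:
move_arm:
  commands:
    - [-1,0.01,0,-0.06,0,0,0]
    - [-1,0,0,0,0,0,0]
    - [-1,0,0,0,0,0,0]

```text
clock: 16.38
eef_pos: [0.4637, -0.1953, 0.1162]
tool_rot: [0.001, 0.319, 0.948, -0.0]
contact_force: [-5.6, 3.5, 23.6]
gripper_width: 0.109
```

```bash
python3 - <<'E'
from ov import *
o,M=st(); snap('side'); c=load('side'); p=o['eef_pos']
cv2.imwrite('pics/i1.png',cv2.resize(c['frame'][235:270,270:305],None,fx=16,fy=16,interpolation=cv2.INTER_CUBIC))
ovl('pics/i2.png',.4635,-.1997,.040,.4627,-.2003,yaw=-.65,lyaw=-.65,u0=270,v0=235,W=35,H=35,k=16)
E
```

```text
t 16.38 p [ 0.4637 -0.1953  0.1162] yawy 0.9223 z [ 0.001 -0.001 -1.   ] F [-5.63  3.51 23.65] M [0.585 0.961 0.112] g 0.109 j6 -1.55
```

View pics/i1.png

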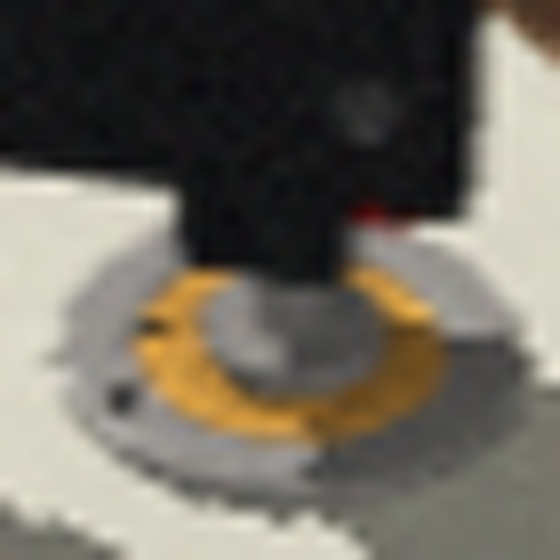

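View pics/i2.png

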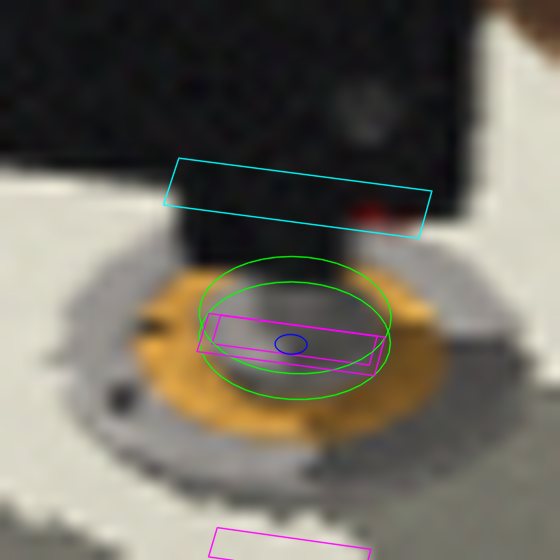

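Emit:
move_arm:
  commands:
    - [-1,0,0,0.08,0,0,0]
    - [-1,0.005,0.004,0,0,0,-0.0223]
    - [-1,0.005,0.004,0,0,0,-0.0223]
    - [-1,0.005,0.004,0,0,0,-0.0223]
    - [-1,0.005,0.004,0,0,0,-0.0223]
    - [-1,0.005,0.004,0,0,0,-0.0223]
    - [-1,0,0,0,0,0,0]

```text
clock: 17.02
eef_pos: [0.4639, -0.1948, 0.1164]
tool_rot: [0.0, 0.481, 0.877, -0.0]
contact_force: [-1.3, 0.8, 8.0]
gripper_width: 0.108
```

```bash
python3 - <<'E'
from h import *
st()
E
```

```text
t 17.02 p [ 0.4639 -0.1948  0.1164] yawy 0.5681 z [ 0.    -0.001 -1.   ] F [-1.34  0.85  7.99] M [0.097 0.35  0.061] g 0.108 j6 -1.2
```

Emit:
move_arm:
  commands:
    - [-1,0.004,0.003,0,0,0,-0.0223]
    - [-1,0.004,0.002,0,0,0,-0.0223]
    - [-1,0.004,0.002,0,0,0,-0.0223]
    - [-1,0.004,0.002,0,0,0,-0.0223]
    - [-1,0.004,0.002,0,0,0,-0.0223]
    - [-1,0,0,0,0,0,0]

```text
clock: 17.52
eef_pos: [0.4643, -0.1945, 0.1164]
tool_rot: [0.0, 0.626, 0.78, -0.0]
contact_force: [-1.9, 0.1, 8.2]
gripper_width: 0.111
```

```bash
python3 - <<'E'
from h import *
st()
E
```

```text
t 17.52 p [ 0.4643 -0.1945  0.1164] yawy 0.2178 z [ 0.    -0.001 -1.   ] F [-1.85  0.12  8.25] M [0.087 0.333 0.069] g 0.111 j6 -0.85
```

Emit:
move_arm:
  commands:
    - [-1,0.004,0,0,0,0,-0.0197]
    - [-1,0.004,0,0,0,0,-0.0197]
    - [-1,0.004,0,0,0,0,-0.0197]
    - [-1,0.004,0,0,0,0,-0.0197]
    - [-1,0,0,0,0,0,0]
    - [-1,0,0,0,0,0,0]

```text
clock: 18.02
eef_pos: [0.4647, -0.1945, 0.1163]
tool_rot: [0.0, 0.716, 0.698, -0.0]
contact_force: [-1.8, 0.8, 8.8]
gripper_width: 0.109
```

```bash
python3 - <<'E'
from ov import *
o,M=st(); snap('side'); c=load('side'); p=o['eef_pos']
cv2.imwrite('pics/j1.png',cv2.resize(c['frame'][235:270,270:305],None,fx=16,fy=16,interpolation=cv2.INTER_CUBIC))
E
```

```text
t 18.02 p [ 0.4647 -0.1945  0.1163] yawy -0.0262 z [ 0. -0. -1.] F [-1.78  0.79  8.77] M [0.129 0.3   0.022] g 0.109 j6 -0.6
```

View pics/j1.png

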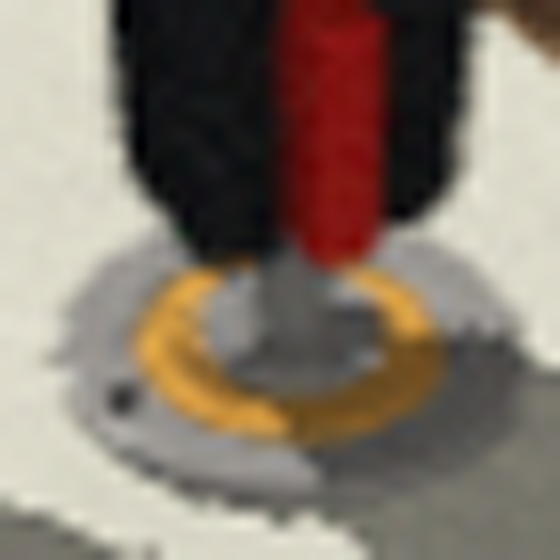

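Emit:
move_arm:
  commands:
    - [-1,0.002,0,0,0,0,-0.013]
    - [-1,0.002,0,0,0,0,-0.013]
    - [-1,0,0,0,0,0,0]
    - [-1,0,0,0,0,0,0]

```text
clock: 18.4
eef_pos: [0.4648, -0.1944, 0.1163]
tool_rot: [0.0, 0.744, 0.668, -0.0]
contact_force: [-0.1, 1.0, 8.1]
gripper_width: 0.111
```

```bash
python3 - <<'E'
from h import *
st()
E
```

```text
t 18.4 p [ 0.4648 -0.1944  0.1163] yawy -0.1069 z [ 0.    -0.001 -1.   ] F [-0.11  1.    8.13] M [0.144 0.216 0.437] g 0.111 j6 -0.52
```

Emit:
move_arm:
  commands:
    - [-1,0,0,0,0,0,0.003]
    - [-1,0,0,0,0,0,0]
    - [-1,0,0,0,0,0,0]
    - [-1,0,0,0,0,0,0]
    - [-1,0,0,0,0,0,0]
    - [-1,0,0,0,0,0,0]

```text
clock: 18.9
eef_pos: [0.4648, -0.1945, 0.1163]
tool_rot: [0.0, 0.741, 0.672, -0.0]
contact_force: [-0.5, 0.9, 8.2]
gripper_width: 0.11
```

```bash
python3 - <<'E'
from ov import *
o,M=st(); snap('side'); snap('top'); c=load('side')
cv2.imwrite('pics/k1.png',cv2.resize(c['frame'][220:270,265:315],None,fx=12,fy=12,interpolation=cv2.INTER_CUBIC))
cv2.imwrite('pics/k2.png',c['frame']);cv2.imwrite('pics/k3.png',load('top')['frame'])
E
```

```text
t 18.9 p [ 0.4648 -0.1945  0.1163] yawy -0.0974 z [ 0.    -0.001 -1.   ] F [-0.53  0.9   8.22] M [0.11  0.283 0.412] g 0.11 j6 -0.53
```

View pics/k1.png

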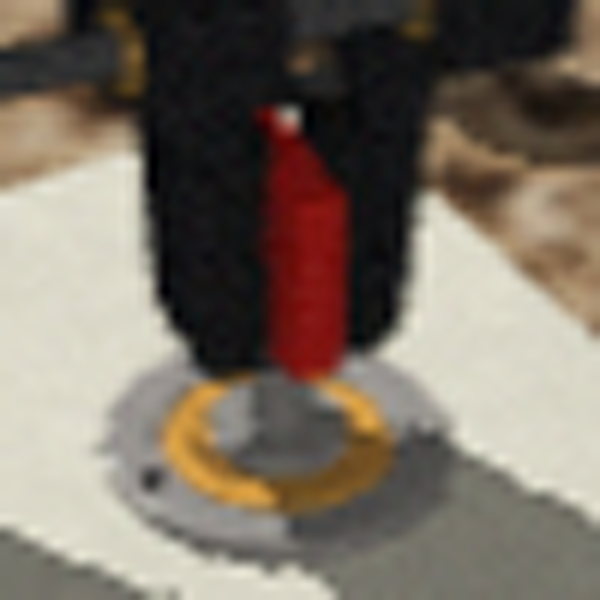

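View pics/k2.png

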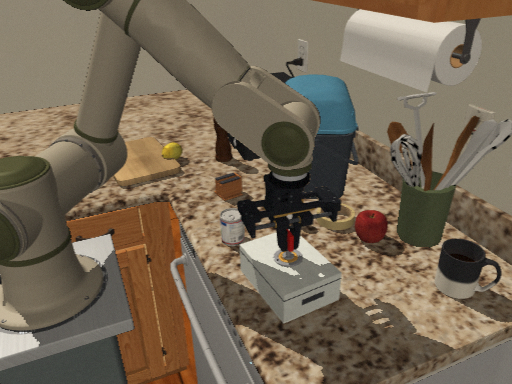

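View pics/k3.png

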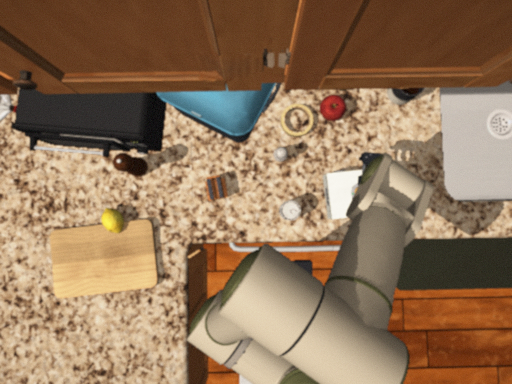

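```bash
python3 - <<'E'
from h import *
st(); print(robot.close_job()); st()
E
```

```text
t 19.0 p [ 0.4648 -0.1944  0.1163] yawy -0.0973 z [ 0.    -0.001 -1.   ] F [-0.88  1.13  7.69] M [0.133 0.272 0.439] g 0.113 j6 -0.53
the job is handed in; nothing more can be done
None
the job is handed in; nothing more can be done
```

The key is fully home in the lock and turned clockwise to the stop. The job was handed in at 19.0 s with the gripper still holding it there.

**What I did:** I slid the key level out of the keeper. The first tries at the keyway landed on the lock's face, so I lifted and shifted about 2 mm before it went in. The key stopped at the catch, I rocked it 0.72 rad clockwise, and it went home. I then turned it on to the stop.

**Last checks:**
- **Depth:** The collar looks flat on the lock face. Pressing with 24 N before turning on moved the key no deeper, and about 8 N of push remains.
- **Turn:** The gripper has turned about 1.74 rad from the entry angle. That is the quarter turn plus play and some give in the grip. The turning resistance jumped to about 0.4 N m, against 0.1 N m for the spring alone, so I take that as the stop.
- **Bystanders:** In the last top picture the salt shaker, tin and pepper mill stand where they did at the start.

**What disagreed:**
- **Catch depth:** The tip met the catch about 27.3 mm below the face rather than 26 mm, so it sank only about 6.7 mm from there to home. The home height itself matched the height where the tip first touched the face, to within about 1 mm.
- **Cameras:** The two cameras differed by about 3 mm, so I found the final fit by feel.

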